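# Slide a fixture module onto its T-rail until the plungers hold it

### The job

Fit the metal module onto the T-rail of the fixture plate: lift it out of its cradle, stand it on the bare landing in front of the rail, open end of its channel towards the rail, and let go of it there; then take it again across its sides, since the end stop leaves no room for a finger at its front, and slide it along the rail until it is fully home and both spring plungers have snapped into its notches. Push with feeling, do not ram it into the end stop, leave the things around it where they are, and let go of it at the end.

Things in the scene. Friction and masses are not known exactly. Their poses are not given: they have to be found in the camera images.
- module_head (a point): Head centre of the module, a bare metal block 0.26 to 0.48 kg; 60 mm above its underside. x points to its front, z up. Deck 90 long (x) x 60 wide (y) x 34 mm high; on it the head, 56 long (x) x 50 wide (y), up to 84 mm, flush with the front end. Front face 28 mm ahead of this point, deck's rear end 62 mm behind it. Stands in the cradle at the start.
- channel_mouth (a point): Front mouth of the T-channel in the module's underside: on its front face, 10 mm above the underside, x out of the mouth. Slot 24 mm wide between the lips, 37 mm wide above them, open only at this front end and closed at the rear, so the module goes onto the rail front first. Each side of the deck has an upright notch for a plunger.
- cradle: Fixed cradle; origin on the worktop under its centre, x as the module's. Module stands on its 8 mm base (100 x 92 mm) between side plates 65 mm apart inside, 6 thick, 92 mm high over the worktop beside the head, 49 beside the deck; ends open. So here the head can be taken only by its front and rear faces (56 mm apart). Lift 95 mm to clear it.
- rail_home (a point): Where module_head is when the module is fully home; 68 mm above the worktop, on the fixed fixture plate. +x: direction of sliding on. Plate from 129 mm behind this point to 53 mm ahead, 90 mm wide, its top 8 mm above the worktop; the module stands and slides on it. Plunger housings each side, 37 to 55 mm off the centre line, 3 mm ahead of this point, 26 mm high.
- rail_nose (a point): Round nose of the fixed T-rail, half-way up its flange, 27 mm behind rail_home; the rail runs from here 55 mm in +x. It is 34 mm wide over the flanges (1.5 mm play each side in the module's channel), 20 mm at the web, top 18 mm above the plate.
- landing (a point): Point on the same fixture plate, 64 mm behind rail_home, 68 mm above the worktop: where module_head is when the module stands on the bare landing in front of the rail, square to it, its front end 9 mm short of the rail's nose.
- end_stop: Fixed upright plate across the far end of the rail, 56 mm wide, 13 mm thick, top 93 mm above the worktop; origin at the middle of its foot, 8 mm above the worktop. Its face is 1 mm ahead of the module's front face when the module is home, so no finger fits on the module's front face there.
- plunger_left (a joint): Spring plunger at the rail's +y side: how far it is pushed back; 0 = fully out, about 0.003 m while the module's side presses on it, 0.006 at most. The module's front edge meets both noses about 31 mm before home; a push of about 10 to 15 N along the rail moves them back, then it slides easily until both drop into its notches at home.
- plunger_right (a joint): The same plunger at the -y side, the same values.
- grease_tub: Bystander: round grease tub with a screw lid, 66 mm across, 42 mm high; origin at the centre of its underside
- oil_bottle: Bystander: small dropper bottle, 38 mm across, 126 mm high; origin at the centre of its underside
- spare_ring: Bystander: loose clamp ring lying flat, 70 mm across, 12 mm high; origin at the centre of its underside
- hex_key: Bystander: black hex key lying flat, 113 mm long; origin at the middle of its underside
- paint_marker: Bystander: marker pen lying flat, 128 mm long; origin at the middle of its underside
- nut_dish: Bystander: small steel dish of nuts, 69 mm across, 20 mm high; origin at the centre of its underside

How it is judged:
By the outcome, as a careful person would: the job done as asked, in the order asked, and still so for the second after the job is handed in, with the robot touching nothing.
It also fails if it takes over 72 s, if anything falls off the work surface, if the arm or the gripper's body presses on something with over 40 N, if the wrist force passes 120 N, or if a joint passes its speed limit or range.

### The arm

A 6-joint arm with a two-finger parallel gripper is mounted at the origin on a cart in front of the work surface, level with it; the furniture and walls round the work are solid. World frame = base frame: x ahead of the robot, y to its left, z up, the work surface at z = 0. Lengths are in m, angles in rad, forces in N, time in s.
With the tool pointing down it reaches from about 0.35 to 0.975 m from the base axis. Payload 4.9 kg.
Tool frame: the origin (TCP) lies at the centre of the arm's flange, where the gripper is bolted on; the fingertips stand 173 mm ahead of it and the grasp point (between the pads) lies 155 mm ahead of it (ctrl.finger_overhang is the distance from the TCP to the fingertips, in m); z points along the fingers, y is the direction in which the jaws open and shut (so a half turn about z gives the same grasp; the last joint's range is limited). The gripper opens to 85 mm and grips with 20 to 120 N. Pads are 22 mm wide; open, the fingers measure 114 mm over their backs; the gripper's body (76 mm by 85 mm) begins 54 mm behind the grasp point. The pads swing forward as they close: fully open they stand 13 mm farther back than shut.
Start: joints at [1.218, 0.053, 1.613, -0, 1.476, -0.119], TCP at [0.145, 0.608, 0.405] pointing down, gripper open.
Joint ranges: [-3.01, 3.01], [-1.01, 2.22], [0.06, 2.58], [-1.02, 4.17], [0.09, 2.62], [-3.14, 3.14]. Speed limits (rad/s): [2.57, 2.57, 3.14, 3.14, 3.14, 3.14].

### API

Orientations are given as a rotation vector (axis times angle).
In Python, from station import ctrl, eyes, spotter gives the robot as it stands.
- The arm moves only by the shell command python3 -m crank 'ROWS' [FORCE]. ROWS is JSON, a list of rows, each a list of 7 numbers: the turn, a rotation vector about the tool's x, y, z in rad, then the shift along the tool's x, y, z in mm, then the closure, from -1 (fully open) to 1 (shut). A call has 1 to 8 rows; each row shifts and turns the pose as measured when the row begins, along the tool's axes as they then stand; what a row does not reach is not made up. A row lasts 1/12 s, in which the tool goes at most 41.7 mm and 7.16 degrees, less where a joint would pass 70% of its speed; a pose out of reach is approached as far as the arm can. A call is refused whole if a number of a shift passes 41.7 or a number of a turn 0.125, either way. A call with a gripper value outside its range is refused whole. The fingers move at their own pace and stop on an object; FORCE is the grip in N (left out, the last holds). Time passes only in rows, so rows that do not move let the fingers close. It gives the time, the measured TCP pose, the force and the opening at its end, in the units of the state.
- ctrl.get_obs(): the state, without advancing time (a new reading comes with each control period).
- eyes.get_image(name): name is "scene" or "top" or "wrist"; returns a dict with "image" (384x512x3 uint8, red, green, blue), "vertical_fov" (degrees; the focal length in pixels is half the picture's height over the tangent of half this angle, whatever the lens; pixels are square), "cx", "cy" (the principal point, pixels), "dist" ([k1, k2, p1, p2, k3] as OpenCV has them; the pictures are not rectified), "rvec" (rotation vector, rad) and "tvec" (3), from world to camera coordinates, as OpenCV has them; the wrist camera has in their place "mount" (4x4, takes a point from camera to tool coordinates, whose origin is the TCP and whose axes are the flange's). Camera axes: x right, y down, z forward; pixel columns grow to the right and rows downward; lengths in m; the calibration is good to about 2 mm. A picture is of the moment at which its call begins: read the wrist's pose just before it. There is no depth.
- ctrl.finish_job(): hands the job in, once; it reports no verdict.
Trained networks look in a picture, given as the dict that the camera call returned (one of the last four; its "shot" number tells which), for a name from the list of things; names that differ only in an ending like _2 or _b are one class to them, and where a whole thing is asked for, a point or a joint stands for the part that bears it (a point fixed in the world has none). Each returns a list of dicts, best first, with "confidence" (0 to 1); they miss things now and then, are a little off and sometimes report something else, mostly with a low value. They report only what shows in the picture. A call takes as long as a camera call.
- spotter.look_for(query, picture): "centre" ([x, y, z] in m, in world coordinates, good to about 4 mm: the middle of the surface that is visible of it).
- spotter.outline_of(query, picture): "region" (384x512 bool, what is visible of it).
- spotter.mark_of(query, picture): "centre" ([x, y, z] in m, in world coordinates, good to about 4 mm: a listed point, or the origin of a listed thing).
The state is a dict: "t": time; "q": joint angles; "dq": joint speeds; "effort": joint torques, N m; "tool_pos": TCP position; "tool_rot": TCP orientation; "contact_force": force on the tool from outside, world axes, zero at the start; "wrist_torque": the same for the moment, N m; "opening": finger opening in m.
Only numpy, scipy, OpenCV 4.12 (cv2) and the standard library are available. Lean on these libraries where they do the work, as an engineer would, in place of code of your own. Each camera call takes 0.05 s, during which the arm holds its last target.

## Working session

There is one attempt and no reset: what is moved stays moved. The work goes in short steps, Python scripts to look and compute and a shell command to move; the robot and the scene stay as the last step left them, time stands still between calls to the robot, and variables do not carry over. Pictures are saved under pics/ and viewed, and the job is handed in when it is done.

```bash
ls; mkdir -p pics
python3 - <<'E'
from station import ctrl, eyes, spotter
import cv2
o=ctrl.get_obs(); print(o)
for n in ("scene","top","wrist"):
    im=eyes.get_image(n)
    cv2.imwrite(f"pics/a_{n}.png",im["image"][:,:,::-1])
    for q in ("module_head","channel_mouth","cradle","rail_home","rail_nose","landing","end_stop","grease_tub","oil_bottle","spare_ring","hex_key","paint_marker","nut_dish"):
        r=spotter.mark_of(q,im)
        print(n,q,[( [round(float(v),4) for v in d["centre"]],round(d["confidence"],2)) for d in r[:2]])
E
```

```text
pics
{'t': 0.0, 'q': array([ 1.21801494e+00,  5.33787962e-02,  1.61428151e+00, -2.66551852e-06,
        1.47602328e+00, -1.19007562e-01]), 'dq': array([-1.79655392e-03, -5.65456561e-04,  1.38046346e-05,  3.24016001e-04,
        2.40464895e-03, -4.01204475e-05]), 'effort': array([ 2.24992524e-03, -3.93689382e+01, -3.70176494e+01, -1.85762019e-05,
        7.17053306e-03,  8.78802780e-06]), 'tool_pos': array([0.14469395, 0.60774856, 0.40345651]), 'tool_rot': array([-0.36631818, -3.11967165,  0.00319395]), 'contact_force': array([0.24363509, 0.68922439, 0.61177602]), 'wrist_torque': array([ 0.01408079, -0.00879578, -0.01864765]), 'opening': 0.08524066648903605}
scene module_head [([0.5833, -0.3853, 0.0706], 0.72)]
scene channel_mouth []
scene cradle [([0.5662, -0.3747, -0.0043], 0.67), ([0.492, -0.1279, 0.0744], 0.2)]
scene rail_home [([0.5516, -0.1418, 0.0682], 0.82)]
scene rail_nose [([0.5275, -0.1362, 0.023], 0.82)]
scene landing []
scene end_stop [([0.5881, -0.1489, 0.0089], 0.74), ([0.5282, -0.1393, 0.0201], 0.6)]
scene grease_tub [([0.7199, -0.27, -0.0013], 0.59)]
scene oil_bottle 
[... 621 characters left out ...]
3, -0.1202, 0.0671], 0.95)]
top end_stop [([0.584, -0.1535, 0.0111], 0.63)]
top grease_tub [([0.7135, -0.2727, -0.0003], 0.97)]
top oil_bottle [([0.7018, -0.1993, -0.0011], 0.81), ([0.3529, -0.3717, 0.0021], 0.39)]
top spare_ring [([0.6631, -0.4262, -0.0066], 0.78)]
top hex_key [([0.3421, -0.1705, 0.0018], 0.78)]
top paint_marker [([0.3563, -0.3701, 0.0037], 0.96), ([0.7235, -0.3389, -0.004], 0.5)]
top nut_dish [([0.7216, -0.3407, -0.0016], 0.6)]
wrist module_head []
wrist channel_mouth []
wrist cradle []
wrist rail_home []
wrist rail_nose []
wrist landing []
wrist end_stop []
wrist grease_tub []
wrist oil_bottle []
wrist spare_ring []
wrist hex_key []
wrist paint_marker []
wrist nut_dish []
```

View pics/a_scene.png

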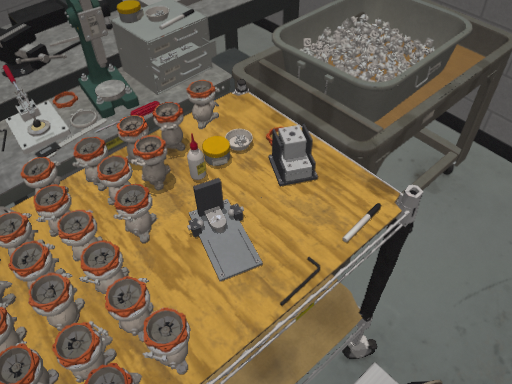

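View pics/a_top.png

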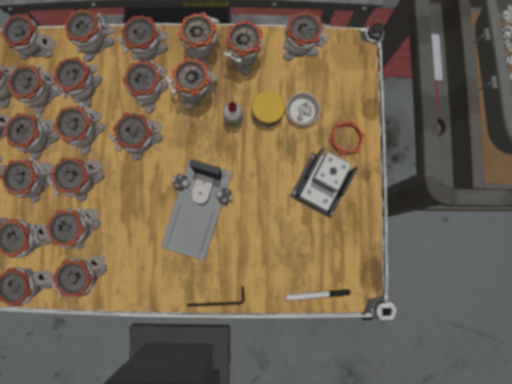

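```bash
cat > h.py <<'E'
import numpy as np, cv2
from scipy.spatial.transform import Rotation as R
from station import ctrl, eyes, spotter
def go(pos,yaw,obs=None):
    """yaw: world direction (rad) of jaw axis tool y; tool z down"""
    o=obs or ctrl.get_obs()
    R0=R.from_rotvec(o["tool_rot"]).as_matrix(); p=o["tool_pos"]
    best=None
    for k in (0,np.pi):
        y=np.array([np.cos(yaw+k),np.sin(yaw+k),0]); z=np.array([0,0,-1.]); x=np.cross(y,z)
        T=np.stack([x,y,z],1); d=R.from_matrix(R0.T@T).as_rotvec()
        if best is None or np.linalg.norm(d)<np.linalg.norm(best[0]): best=(d,T,k)
    d,T,k=best
    s0=R0.T@(np.array(pos)-p)*1000; s1=T.T@(np.array(pos)-p)*1000
    print("t",round(float(o["t"]),2),"pos",p.round(4),"turn(tool)",d.round(4),"shift now-axes",s0.round(1),"shift after turn",s1.round(1))
def cam(im,obs=None):
    """returns K,dist,Rwc,t (world->cam)"""
    h,w=im["image"].shape[:2]; f=h/2/np.tan(np.radians(im["vertical_fov"])/2)
    K=np.array([[f,0,im["cx"]],[0,f,im["cy"]],[0,0,1]]); D=np.array(im["dist"],float)
    if "rvec" in im:
        return K,D,cv2.Rodrigues(np.array(im["rvec"],float))[0],np.array(im["tvec"],float).ravel()
    M=np.array(im["mount"]); W=np.eye(4); W[:3,:3]=R.from_rotvec(obs["tool_rot"]).as_matrix(); W[:3,3]=obs["tool_pos"]
    C=np.linalg.inv(W@M); return K,D,C[:3,:3],C[:3,3]
def proj(P,c):
    K,D,Rm,t=c; return cv2.projectPoints(np.array(P,float).reshape(-1,3),cv2.Rodrigues(Rm)[0],t,K,D)[0].reshape(-1,2)
def ray(uv,z,c):
    K,D,Rm,t=c; n=cv2.undistortPoints(np.array(uv,float).reshape(-1,1,2),K,D).reshape(-1,2)
    d=np.c_[n,np.ones(len(n))]@Rm; o=-Rm.T@t
    return o+d*((z-o[2])/d[:,2])[:,None]
def local(pts,org,yaw):
    """pts (x,y,z) in local frame, origin world"""
    c,s=np.cos(yaw),np.sin(yaw); P=np.array(pts,float)
    return np.c_[org[0]+c*P[:,0]-s*P[:,1],org[1]+s*P[:,0]+c*P[:,1],org[2]+P[:,2]]
E
python3 - <<'E'
from h import *
im=eyes.get_image("wrist"); print(im["mount"],im["vertical_fov"],im["cx"],im["cy"],im["dist"])
cv2.imwrite("pics/b_w.png",im["image"][:,:,::-1])
go([0.53,-0.26,0.40],-0.4+np.pi/2)
go([0.53,-0.26,0.40],-0.4)
E
```

```text
[[ 4.81621296e-04 -9.59192310e-01 -2.82754099e-01  7.22454400e-02]
 [ 9.99999767e-01  5.98808878e-04 -3.28029503e-04 -3.37442899e-04]
 [ 4.83959041e-04 -2.82753875e-01  9.59192375e-01  3.08138481e-02]
 [ 0.00000000e+00  0.00000000e+00  0.00000000e+00  1.00000000e+00]] 65.53161591651983 254.0315118772533 193.26125227087223 [0.02150468 0.         0.         0.         0.        ]
t 2.15 pos [0.1448 0.608  0.4047] turn(tool) [0.     0.     0.1662] shift now-axes [-575.8 -755.1    4.7] shift after turn [-692.8 -649.5    4.7]
t 2.15 pos [0.1448 0.608  0.4047] turn(tool) [ 0.0000e+00  1.0000e-04 -1.4046e+00] shift now-axes [-575.8 -755.1    4.7] shift after turn [ 649.5 -692.8    4.7]
```

View pics/b_w.png

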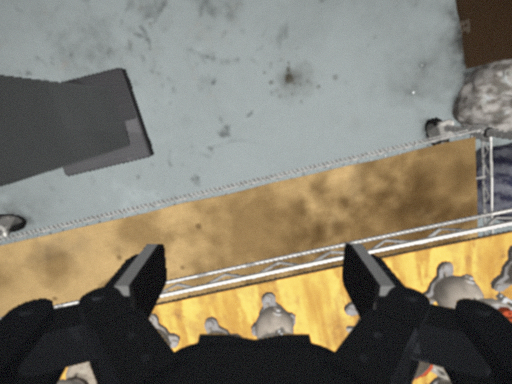

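```bash
python3 -m crank '[[0,0,0,-30,-27,0,-1],[0,0,0,-30,-27,0,-1],[0,0,0,-30,-27,0,-1],[0,0,0,-30,-27,0,-1],[0,0,0,-30,-27,0,-1],[0,0,0,-30,-27,0,-1],[0,0,0,-30,-27,0,-1],[0,0,0,-30,-27,0,-1]]'; python3 -m crank '[[0,0,0,-24,-32,0,-1],[0,0,0,-24,-32,0,-1],[0,0,0,-24,-32,0,-1],[0,0,0,-24,-32,0,-1],[0,0,0,-24,-32,0,-1],[0,0,0,-24,-32,0,-1],[0,0,0,-24,-32,0,-1],[0,0,0,-24,-32,0,-1]]'; python3 -c "
from h import *
go([0.53,-0.26,0.40],-0.4+np.pi/2)"
```

```text
t: 2.82
tool_pos: [0.3305, 0.3383, 0.4036]
tool_rot: [0.343, 3.122, 0.004]
contact_force: [0.3, 0.2, 0.6]
opening: 0.0852
t: 3.48
tool_pos: [0.4647, 0.033, 0.406]
tool_rot: [0.34, 3.113, 0.009]
contact_force: [0.8, 0.4, -0.3]
opening: 0.0858
t 3.48 pos [0.4647 0.033  0.406 ] turn(tool) [0.0078 0.0086 0.1822] shift now-axes [-127.1 -272.     5.3] shift after turn [-174.3 -244.4    6. ]
```

```bash
python3 -m crank '[[0,0,0.06,-16,-34,0,-1],[0,0,0.06,-16,-34,0,-1],[0,0,0.06,-16,-34,0,-1],[0,0,0,-20,-34,0,-1],[0,0,0,-20,-34,0,-1],[0,0,0,-20,-34,0,-1],[0,0,0,-20,-34,0,-1],[0,0,0,0,0,0,-1]]'
python3 - <<'E'
from h import *
go([0.53,-0.26,0.40],-0.4+np.pi/2)
o=ctrl.get_obs(); im=eyes.get_image("wrist")
cv2.imwrite("pics/c_w.png",im["image"][:,:,::-1])
import pickle; pickle.dump((o,im),open("c.pkl","wb"))
for q in ("module_head","channel_mouth","cradle","rail_home","rail_nose","landing","end_stop"):
    print(q,[( [round(float(v),4) for v in d["centre"]],round(d["confidence"],2)) for d in spotter.mark_of(q,im)[:2]])
E
```

```text
t: 4.15
tool_pos: [0.5021, -0.2551, 0.4072]
tool_rot: [0.644, 3.058, 0.007]
contact_force: [0.0, 0.9, 0.1]
opening: 0.0855
t 4.15 pos [ 0.5021 -0.2551  0.4072] turn(tool) [ 0.0076  0.015  -0.015 ] shift now-axes [-27.4   6.7   7.7] shift after turn [-27.6   6.3   7.2]
module_head [([0.5839, -0.3804, 0.0699], 0.94)]
channel_mouth []
cradle []
rail_home [([0.5581, -0.1445, 0.0706], 0.88)]
rail_nose [([0.5266, -0.1339, 0.022], 0.86)]
landing [([0.4898, -0.1199, 0.0701], 0.58)]
end_stop [([0.5896, -0.1571, 0.0101], 0.71)]
```

View pics/c_w.png

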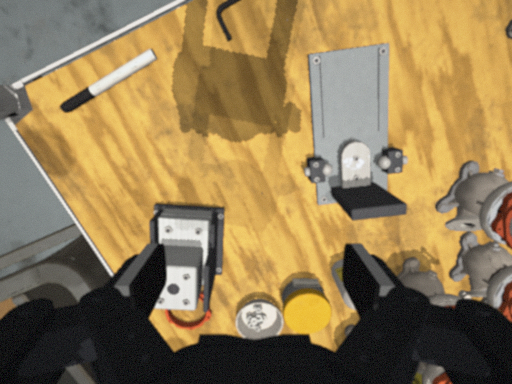

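Run:
```python
from h import *
import pickle
o,im=pickle.load(open("c.pkl","rb")); I=im["image"][:,:,::-1]
a=cv2.resize(I[30:230,290:420],None,fx=4,fy=3.0*1.0 if 0 else 4); a=cv2.resize(I[30:220,290:420],None,fx=3,fy=3)
b=cv2.resize(I[190:330,130:240],None,fx=3.5,fy=3.5,interpolation=cv2.INTER_CUBIC)
cv2.imwrite("pics/d1.png",a); cv2.imwrite("pics/d2.png",b)
```

```text
(no output)
```

View pics/d1.png

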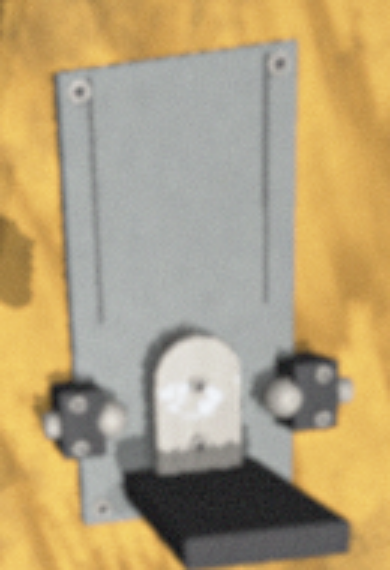

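View pics/d2.png

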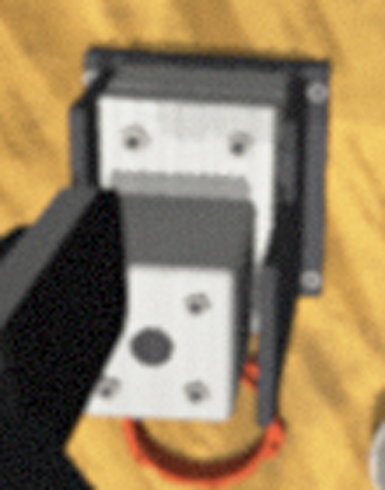

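Run:
```python
from h import *
import pickle
o,im=pickle.load(open("c.pkl","rb")); c=cam(im,o)
def ang(a,b): d=b-a; return round(float(np.arctan2(d[1],d[0])),4), round(float(np.linalg.norm(d[:2]))*1000,1)
p=ray([(309,54.3),(389.3,44),(318.3,204.3),(387,186.7)],.008,c); print(p.round(4))
print("side", ang(p[0],p[2]),ang(p[1],p[3]),"rear",ang(p[0],p[1]))
deck=ray([(157.1,217.1),(209.4,220)],.042,c); head=ray([(197.4,266.6),(196.3,309.4)],.092,c); base=ray([(223.7,207.7),(220.9,274.3),(155,204.3)],.008,c)
print(deck.round(4),ang(deck[0],deck[1])); print(head.round(4),ang(head[0],head[1])); print(base.round(4),ang(base[0],base[1]),ang(base[2],base[0]))
```

```text
[[ 0.4176 -0.1477  0.008 ]
 [ 0.4441 -0.0627  0.008 ]
 [ 0.5899 -0.1992  0.008 ]
 [ 0.603  -0.1107  0.008 ]]
side (-0.2907, 179.9) (-0.2935, 166.0) rear (1.2683, 89.0)
[[ 0.5128 -0.3837  0.042 ]
 [ 0.5414 -0.3284  0.042 ]] (1.0924, 62.2)
[[ 0.5688 -0.3487  0.092 ]
 [ 0.6169 -0.3744  0.092 ]] (-0.491, 54.5)
[[ 0.5442 -0.3141  0.008 ]
 [ 0.6324 -0.3604  0.008 ]
 [ 0.5038 -0.3935  0.008 ]] (-0.4834, 99.6) (1.1005, 89.0)
```

Run:
```python
from h import *
print(ctrl.get_obs()["q"].round(3))
go([0.582,-0.385,0.35],-0.482); go([0.582,-0.385,0.35],-0.482+1e-9+np.pi)
```

```text
[-0.594 -0.106  1.764  0.013  1.472 -1.759]
t 4.55 pos [ 0.5024 -0.2482  0.4075] turn(tool) [-0.0024  0.0192 -1.4961] shift now-axes [-126.5  -94.7   58.3] shift after turn [  84.3 -133.9   57.5]
t 4.55 pos [ 0.5024 -0.2482  0.4075] turn(tool) [-0.0024  0.0192 -1.4961] shift now-axes [-126.5  -94.7   58.3] shift after turn [  84.3 -133.9   57.5]
```

```bash
sed -i 's/def go(pos,yaw,obs=None):/def go(pos,yaw,obs=None,ks=(0,np.pi)):/; s/for k in (0,np.pi):/for k in ks:/' h.py
python3 -m crank '[[0,0,0.12,0,0,0,-1],[0,0,0.12,0,0,0,-1],[0,0,0.12,0,0,0,-1],[0,0,0.12,0,0,0,-1],[0,0,0.12,0,0,0,-1],[0,0,0.12,0,0,0,-1],[0,0,0.12,0,0,0,-1],[0,0,0.12,0,0,0,-1]]' >/dev/null; python3 -m crank '[[0,0,0.12,0,0,0,-1],[0,0,0.12,0,0,0,-1],[0,0,0.12,0,0,0,-1],[0,0,0.12,0,0,0,-1],[0,0,0.12,0,0,0,-1],[0,0,0,0,0,0,-1]]'; python3 -c "
from h import *
print(ctrl.get_obs()['q'].round(3))
go([0.582,-0.385,0.30],-0.482)"
```

```text
t: 5.72
tool_pos: [0.5035, -0.2328, 0.4102]
tool_rot: [2.654, 1.662, 0.03]
contact_force: [0.8, -0.3, -0.2]
opening: 0.0853
[-0.57  -0.123  1.775  0.013  1.472 -0.119]
t 5.72 pos [ 0.5035 -0.2328  0.4102] turn(tool) [ 0.0186 -0.0113  0.0299] shift now-axes [-103.9  135.   111.7] shift after turn [-98.5 140.1 110.2]
```

```bash
python3 -m crank '[[0.019,-0.011,0.03,0,0,0,-1],[0,0,0,-17,24,16,-1],[0,0,0,-17,24,16,-1],[0,0,0,-17,24,16,-1],[0,0,0,-17,24,16,-1],[0,0,0,-17,24,16,-1],[0,0,0,-17,24,16,-1],[0,0,0,0,0,0,-1]]'
python3 - <<'E'
from h import *
go([0.582,-0.385,0.30],-0.482)
o=ctrl.get_obs(); im=eyes.get_image("wrist")
cv2.imwrite("pics/e_w.png",im["image"][:,:,::-1])
t=eyes.get_image("top"); cv2.imwrite("pics/e_t.png",cv2.resize(t["image"][120:240,250:390,::-1],None,fx=5,fy=5))
import pickle; pickle.dump((o,im),open("e.pkl","wb"))
for q in ("module_head","cradle"):
    print(q,[( [round(float(v),4) for v in d["centre"]],round(d["confidence"],2)) for d in spotter.mark_of(q,im)[:2]])
E
```

```text
t: 6.38
tool_pos: [0.5921, -0.3875, 0.3146]
tool_rot: [2.65, 1.675, 0.005]
contact_force: [-1.2, 1.9, -1.5]
opening: 0.0854
t 6.38 pos [ 0.5921 -0.3875  0.3146] turn(tool) [0.0073 0.0003 0.0384] shift now-axes [ -2.1 -10.2  14.5] shift after turn [ -2.5 -10.   14.6]
module_head [([0.5808, -0.3827, 0.067], 0.77)]
cradle [([0.5666, -0.3822, -0.0013], 0.91)]
```

View pics/e_w.png

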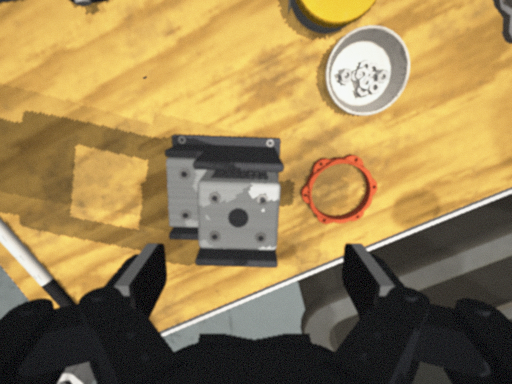

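Run:
```python
from h import *
import pickle
o,im=pickle.load(open("e.pkl","rb")); c=cam(im,o)
cv2.imwrite("pics/e2.png",cv2.resize(im["image"][120:280,150:300,::-1],None,fx=3.5,fy=3.5,interpolation=cv2.INTER_CUBIC))
h=ray([(238,218)],.092,c); print(h)
hd=(0.582,-0.3848,0.068); I=im["image"][:,:,::-1].copy()
P=[(28,25,24),(28,-25,24),(-28,-25,24),(-28,25,24),(-28,30,-26),(-62,30,-26),(-62,-30,-26),(-28,-30,-26)]
uv=proj(local(np.array(P)/1000,hd,-0.482),c); print(uv.round(1))
for seq in (uv[:4],uv[4:]): cv2.polylines(I,[np.round(seq*16).astype(int)],True,(0,0,255),1,cv2.LINE_AA,4)
cv2.imwrite("pics/e2.png",cv2.resize(I[120:280,150:300],None,fx=3.5,fy=3.5,interpolation=cv2.INTER_CUBIC))
```

```text
[[ 0.58210987 -0.38599281  0.092     ]]
[[280.1 182.8]
 [275.7 250.9]
 [196.6 248.4]
 [195.5 179.7]
 [206.5 159. ]
 [164.5 157.4]
 [167.6 225.9]
 [206.9 227.2]]
```

View pics/e2.png

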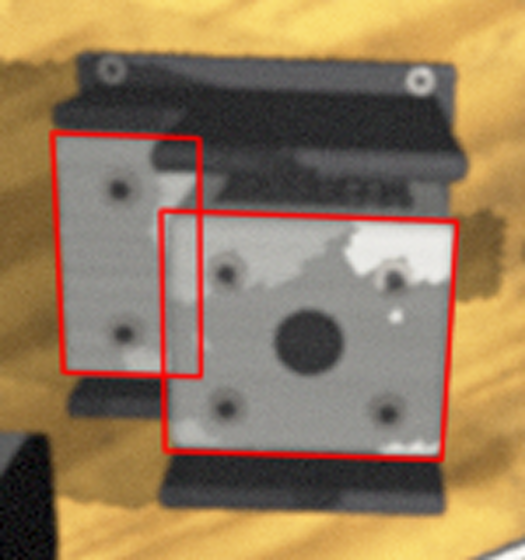

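```bash
python3 -m crank '[[0.007,0,0.038,-2,-10,10,-1],[0,0,0,0,0,10,-1],[0,0,0,0,0,0,-1]]'; python3 -c "
from h import *
go([0.582,-0.385,0.222],-0.482)"
```

```text
t: 6.83
tool_pos: [0.5825, -0.3788, 0.3075]
tool_rot: [2.67, 1.627, 0.011]
contact_force: [0.4, 0.5, 0.2]
opening: 0.0853
t 6.83 pos [ 0.5825 -0.3788  0.3075] turn(tool) [0.0166 0.002  0.0059] shift now-axes [-5.5  1.  85.6] shift after turn [-5.7  2.4 85.5]
```

```bash
python3 -m crank '[[0.016,0.002,0.006,-5,2,12,-1],[0,0,0,-2,0,14,-1],[0,0,0,0,0,14,-1],[0,0,0,0,0,0,-1]]'; python3 -c "
from h import *
go([0.582,-0.385,0.222],-0.482)"
```

```text
t: 7.17
tool_pos: [0.582, -0.3854, 0.2683]
tool_rot: [2.679, 1.63, 0.003]
contact_force: [0.6, -0.6, -1.1]
opening: 0.0851
t 7.17 pos [ 0.582  -0.3854  0.2683] turn(tool) [0.0057 0.0009 0.0042] shift now-axes [ 0.4 -0.5 46.3] shift after turn [ 0.3 -0.2 46.3]
```

```bash
python3 -m crank '[[0.006,0.001,0.004,0,0,12,-1],[0,0,0,0,0,12,-1],[0,0,0,0,0,12,-1],[0,0,0,0,0,8,-1],[0,0,0,0,0,0,-1]]'; python3 -c "
from h import *
go([0.582,-0.385,0.222],-0.482)"
```

```text
t: 7.58
tool_pos: [0.5817, -0.3852, 0.217]
tool_rot: [-2.684, -1.625, 0.002]
contact_force: [0.1, -0.7, -0.8]
opening: 0.0853
t 7.58 pos [ 0.5817 -0.3852  0.217 ] turn(tool) [-0.0044 -0.0011  0.0001] shift now-axes [ 0.3  0.2 -5. ] shift after turn [ 0.3  0.2 -5. ]
```

```bash
python3 -m crank '[[-0.004,0,0,0,0,-5,-1],[0,0,0,0,0,0,-1],[0,0,0,0,0,0,1],[0,0,0,0,0,0,1],[0,0,0,0,0,0,1],[0,0,0,0,0,0,1],[0,0,0,0,0,0,1],[0,0,0,0,0,0,1]]' 60
python3 - <<'E'
from h import *
go([0.582,-0.385,0.222],-0.482)
o=ctrl.get_obs(); print(o["contact_force"],o["opening"]);im=eyes.get_image("wrist")
cv2.imwrite("pics/f_w.png",im["image"][:,:,::-1])
im=eyes.get_image("scene")
cv2.imwrite("pics/f_s.png",cv2.resize(im["image"][80:240,180:400,::-1],None,fx=3,fy=3))
E
```

```text
t: 8.25
tool_pos: [0.582, -0.3853, 0.223]
tool_rot: [2.687, 1.627, 0.002]
contact_force: [-0.2, 0.1, -3.2]
opening: 0.0553
t 8.25 pos [ 0.582  -0.3853  0.223 ] turn(tool) [ 0.0014 -0.0009  0.0002] shift now-axes [ 0.3 -0.1  1. ] shift after turn [ 0.3 -0.1  1. ]
[-0.22269785  0.05253662 -3.19847525] 0.05534574866443161
```

View pics/f_s.png

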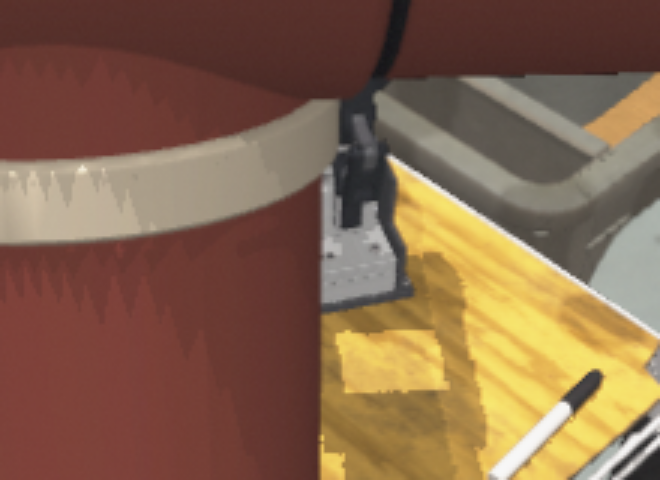

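View pics/f_w.png

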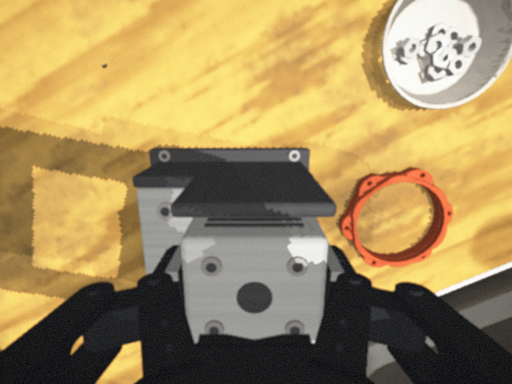

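```bash
python3 -m crank '[[0,0,0,0,0,-6,1],[0,0,0,0,0,-10,1],[0,0,0,0,0,-10,1],[0,0,0,0,0,-14,1],[0,0,0,0,0,-18,1],[0,0,0,0,0,-18,1],[0,0,0,0,0,-18,1],[0,0,0,0,0,-18,1]]'; python3 -c "
from h import *
go([0.582,-0.385,0.348],-0.482)"
```

```text
t: 9.02
tool_pos: [0.5804, -0.3842, 0.3394]
tool_rot: [-2.68, -1.623, 0.003]
contact_force: [0.3, 0.1, -3.9]
opening: 0.0552
t 9.02 pos [ 0.5804 -0.3842  0.3394] turn(tool) [-0.0081 -0.0029  0.0002] shift now-axes [ 0.1  1.7 -8.7] shift after turn [ 0.1  1.7 -8.6]
```

```bash
python3 -m crank '[[-0.004,0,-0.09,0,0,-10,1],[-0.004,-0.002,-0.09,0,0,0,1],[0,0,0,0,0,0,1]]'; python3 -c "
from h import *
go([0.493,-0.124,0.33],-0.295)"
```

```text
t: 9.27
tool_pos: [0.5816, -0.3851, 0.3636]
tool_rot: [2.51, 1.862, 0.009]
contact_force: [-1.0, 1.3, -3.2]
opening: 0.056
t 9.27 pos [ 0.5816 -0.3851  0.3636] turn(tool) [0.0162 0.005  0.0007] shift now-axes [ 224.3 -161.    29.9] shift after turn [ 224.  -160.6   33.6]
```

```bash
python3 -m crank '[[0.008,0.002,0,20,-14,0,1],[0.008,0.002,0,32,-23,4,1],[0,0,0,32,-23,5,1],[0,0,0,32,-23,5,1],[0,0,0,32,-23,5,1],[0,0,0,32,-23,5,1],[0,0,0,20,-14,4,1],[0,0,0,0,0,0,1]]'; python3 -c "
from h import *
go([0.493,-0.124,0.33],-0.295)"
```

```text
t: 9.93
tool_pos: [0.5005, -0.1451, 0.3411]
tool_rot: [2.537, 1.833, 0.005]
contact_force: [0.1, -0.6, -3.3]
opening: 0.0554
t 9.93 pos [ 0.5005 -0.1451  0.3411] turn(tool) [ 0.0113  0.0041 -0.0246] shift now-axes [ 17.7 -13.8  10.9] shift after turn [ 18.  -13.3  11.1]
```

```bash
python3 -m crank '[[0.011,0.004,-0.024,16,-12,8,1],[0,0,0,2,-2,8,1],[0,0,0,0,0,10,1],[0,0,0,0,0,0,1]]'
python3 - <<'E'
from h import *
go([0.493,-0.124,0.30],-0.295)
o=ctrl.get_obs(); im=eyes.get_image("wrist")
cv2.imwrite("pics/g_w.png",im["image"][:,:,::-1])
import pickle; pickle.dump((o,im),open("g.pkl","wb"))
for q in ("module_head","rail_home","rail_nose","landing"):
    print(q,[( [round(float(v),4) for v in d["centre"]],round(d["confidence"],2)) for d in spotter.mark_of(q,im)[:2]])
E
```

```text
t: 10.27
tool_pos: [0.4922, -0.1217, 0.3172]
tool_rot: [2.523, 1.863, 0.004]
contact_force: [-0.4, 0.3, -4.0]
opening: 0.0554
t 10.27 pos [ 0.4922 -0.1217  0.3172] turn(tool) [ 0.0057  0.0014 -0.0037] shift now-axes [-1.9  1.3 17.2] shift after turn [-1.9  1.4 17.2]
module_head [([0.4921, -0.12, 0.1665], 0.72)]
rail_home [([0.5581, -0.1419, 0.0706], 0.61), ([0.7197, -0.3409, 0.0003], 0.22)]
rail_nose [([0.5275, -0.1376, 0.0211], 0.69)]
landing []
```

View pics/g_w.png

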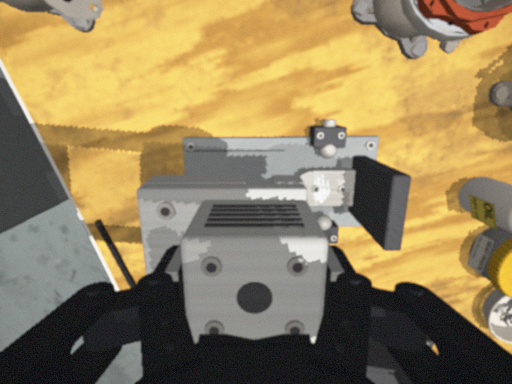

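```bash
cat > ov.py <<'E'
from h import *
def rect(x0,x1,y0,y1,z): return [(x0,y0,z),(x1,y0,z),(x1,y1,z),(x0,y1,z)]
def overlay(I,c,home,ry,head=None,my=None):
    I=I[:,:,::-1].copy()
    def dr(pts,o,yaw,col):
        uv=proj(local(np.array(pts)/1000.,o,yaw),c); cv2.polylines(I,[np.round(uv*16).astype(int)],True,col,1,cv2.LINE_AA,4)
    H=(home[0],home[1],0)
    dr(rect(-129,53,-45,45,8),H,ry,(0,0,255)); dr(rect(-27,28,-17,17,26),H,ry,(255,0,0)); dr(rect(29,42,-28,28,93),H,ry,(0,255,0))
    if head is not None:
        dr(rect(-28,28,-25,25,24),head,my,(255,0,255)); dr(rect(-62,28,-30,30,-26),head,my,(255,255,0))
    return I
E
python3 - <<'E'
from ov import *
import pickle
o,im=pickle.load(open("g.pkl","rb")); c=cam(im,o)
y=R.from_rotvec(o["tool_rot"]).as_matrix(); print(y.round(3)); g=o["tool_pos"]+y[:,2]*.155
my=np.arctan2(y[1,1],y[0,1]); my=my if abs(my)<1.6 else my-np.pi*np.sign(my); print(g,my)
I=overlay(im["image"],c,(.5543,-.1427),-.295,g,my)
cv2.imwrite("pics/g2.png",cv2.resize(I[110:310,110:430],None,fx=2.5,fy=2.5,interpolation=cv2.INTER_CUBIC))
E
```

```text
[[ 0.294  0.956  0.005]
 [ 0.956 -0.294 -0.003]
 [-0.001  0.006 -1.   ]]
[ 0.49299502 -0.1222056   0.16215719] -0.2986547802784673
```

View pics/g2.png

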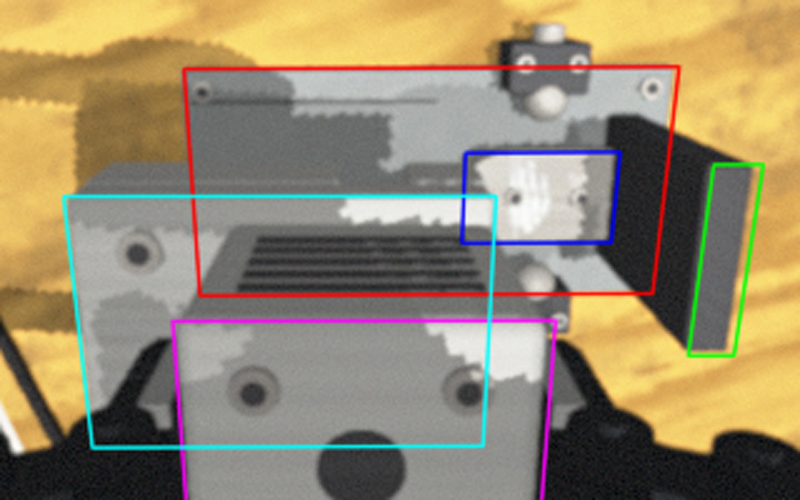

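```bash
python3 -m crank '[[0.005,0.001,-0.004,-2,1,16,1],[0,0,0,0,0,16,1],[0,0,0,0,0,16,1],[0,0,0,0,0,14,1],[0,0,0,0,0,0,1],[0,0,0,0,0,0,1]]'
python3 - <<'E'
from h import *
go([0.4925,-0.124,0.223],-0.295)
E
```

```text
t: 11.02
tool_pos: [0.4972, -0.129, 0.2611]
tool_rot: [2.518, 1.857, 0.011]
contact_force: [1.2, -0.1, -2.9]
opening: 0.0552
t 11.02 pos [ 0.4972 -0.129   0.2611] turn(tool) [ 0.0144  0.0021 -0.0049] shift now-axes [ 3.5 -6.5 38. ] shift after turn [ 3.4 -5.9 38.1]
```

```bash
python3 -m crank '[[0.014,0.002,-0.005,4,-6,5,1],[0,0,0,1,-1,8,1],[0,0,0,0,0,0,1]]'
python3 - <<'E'
from h import *
go([0.4925,-0.124,0.223],-0.295)
E
```

```text
t: 11.27
tool_pos: [0.4927, -0.1225, 0.2498]
tool_rot: [2.522, 1.869, 0.003]
contact_force: [-0.6, 0.1, -3.6]
opening: 0.0555
t 11.27 pos [ 0.4927 -0.1225  0.2498] turn(tool) [ 0.003   0.0003 -0.0005] shift now-axes [-1.4  0.2 26.8] shift after turn [-1.4  0.3 26.8]
```

```bash
python3 -m crank '[[0,0,0,0,0,0,1],[0,0,0,0,0,0,1]]'
python3 - <<'E'
from h import *
go([0.4925,-0.124,0.223],-0.295)
E
```

```text
t: 11.43
tool_pos: [0.4928, -0.1223, 0.2504]
tool_rot: [2.521, 1.869, 0.003]
contact_force: [-0.9, 0.4, -3.0]
opening: 0.0556
t 11.43 pos [ 0.4928 -0.1223  0.2504] turn(tool) [ 0.0041  0.0004 -0.0001] shift now-axes [-1.7  0.1 27.4] shift after turn [-1.7  0.2 27.4]
```

```bash
python3 -m crank '[[0.004,0,0,-2,0,8,1],[0,0,0,0,0,8,1],[0,0,0,0,0,5,1],[0,0,0,0,0,0,1]]'
python3 - <<'E'
from h import *
go([0.4925,-0.124,0.223],-0.295)
E
```

```text
t: 11.77
tool_pos: [0.4928, -0.1247, 0.2289]
tool_rot: [2.521, 1.869, 0.002]
contact_force: [-0.3, 0.2, -4.5]
opening: 0.0556
t 11.77 pos [ 0.4928 -0.1247  0.2289] turn(tool) [0.003  0.0008 0.    ] shift now-axes [ 0.6 -0.5  5.9] shift after turn [ 0.6 -0.5  5.9]
```

```bash
python3 -m crank '[[0.003,0.001,0,0.6,-0.5,3,1],[0,0,0,0,0,1.5,1],[0,0,0,0,0,0,1]]'
python3 - <<'E'
from h import *
go([0.4925,-0.124,0.223],-0.295)
E
```

```text
t: 12.02
tool_pos: [0.4923, -0.1239, 0.223]
tool_rot: [-2.522, -1.87, 0.001]
contact_force: [-0.2, 0.0, -3.8]
opening: 0.0552
t 12.02 pos [ 0.4923 -0.1239  0.223 ] turn(tool) [-0.0021 -0.0005 -0.0001] shift now-axes [-0.   0.3 -0. ] shift after turn [-0.   0.3 -0. ]
```

```bash
python3 -m crank '[[0,0,0,0,0,1.0,1],[0,0,0,0,0,0,1]]'|grep -E "pos|contact"; python3 -m crank '[[0,0,0,0,0,1.2,1],[0,0,0,0,0,0,1]]'|grep -E "pos|contact"
```

```text
tool_pos: [0.4929, -0.1241, 0.2232]
contact_force: [0.1, 0.1, -2.7]
tool_pos: [0.4934, -0.1243, 0.223]
contact_force: [-0.3, 1.1, -3.6]
```

```bash
python3 -m crank '[[0,0,0,0,-0.5,2.5,1],[0,0,0,0,0,0,1]]'|grep -E "pos|contact"
python3 - <<'E'
from h import *
im=eyes.get_image("top"); cv2.imwrite("pics/h_t.png",cv2.resize(im["image"][130:280,130:280,::-1],None,fx=4,fy=4))
im=eyes.get_image("scene"); cv2.imwrite("pics/h_s.png",cv2.resize(im["image"][160:290,160:290,::-1],None,fx=4,fy=4))
E
```

```text
tool_pos: [0.494, -0.1246, 0.2235]
contact_force: [-0.6, -0.7, -3.1]
```

View pics/h_s.png

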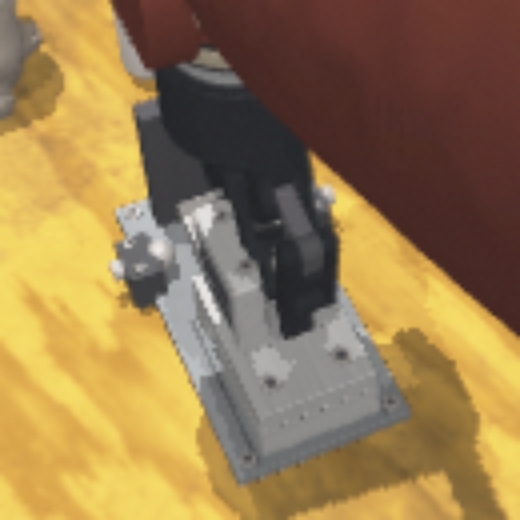

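```bash
python3 -m crank '[[0,0,0,0,-1,2.5,1]]'|grep -E "pos|contact";python3 -m crank '[[0,0,0,0,-1,4,1]]'|grep -E "pos|contact"
python3 - <<'E'
from h import *
go([0.4925,-0.124,0.223],-0.295)
E
```

```text
tool_pos: [0.4938, -0.1246, 0.2227]
contact_force: [-4.2, 2.9, 23.6]
tool_pos: [0.494, -0.1247, 0.2227]
contact_force: [-9.1, 3.1, 30.6]
t 12.78 pos [ 0.494  -0.1247  0.2227] turn(tool) [0.003  0.     0.0002] shift now-axes [ 0.2 -1.7 -0.3] shift after turn [ 0.2 -1.7 -0.3]
```

```bash
python3 -m crank '[[0,0,0,0,-1.5,0,1],[0,0,0,0,0,0,1],[0,0,0,0,0,0,0.3],[0,0,0,0,0,0,-1],[0,0,0,0,0,0,-1],[0,0,0,0,0,0,-1],[0,0,0,0,0,0,-1],[0,0,0,0,0,0,-1]]'
python3 - <<'E'
from h import *
go([0.4925,-0.124,0.30],-0.295)
E
```

```text
t: 13.45
tool_pos: [0.4928, -0.1244, 0.2227]
tool_rot: [2.52, 1.869, 0.004]
contact_force: [-0.6, -0.3, 0.1]
opening: 0.0853
t 13.45 pos [ 0.4928 -0.1244  0.2227] turn(tool) [0.005  0.0002 0.0001] shift now-axes [  0.2  -0.1 -77.3] shift after turn [  0.3  -0.4 -77.3]
```

```bash
python3 -m crank '[[0,0,0,0,0,-6,-1],[0,0,0,0,0,-14,-1],[0,0,0,0,0,-20,-1],[0,0,0,0,0,-20,-1],[0,0,0,0,0,-20,-1],[0,0,0,0,0,-20,-1],[0,0,0,0,0,-10,-1],[0,0,0,0,0,0,-1]]'
python3 - <<'E'
from h import *
o=ctrl.get_obs(); print(o["q"].round(3))
im=eyes.get_image("wrist")
cv2.imwrite("pics/i_w.png",im["image"][:,:,::-1])
import pickle; pickle.dump((o,im),open("i.pkl","wb"))
print([( [round(float(v),4) for v in d["centre"]],round(d["confidence"],2)) for d in spotter.mark_of("module_head",im)[:2]])
from ov import *
I=overlay(im["image"],cam(im,o),(.5543,-.1427),-.295,(.4928,-.1244,.068),-.295)
cv2.imwrite("pics/i2.png",cv2.resize(I[110:320,110:430],None,fx=2.5,fy=2.5,interpolation=cv2.INTER_CUBIC))
E
```

```text
t: 14.12
tool_pos: [0.4918, -0.124, 0.3387]
tool_rot: [2.522, 1.87, 0.002]
contact_force: [0.2, -0.5, 0.4]
opening: 0.0853
[-0.394 -0.184  1.951  0.     1.373 -0.099]
[([0.493, -0.1245, 0.0715], 0.81)]
```

View pics/i2.png

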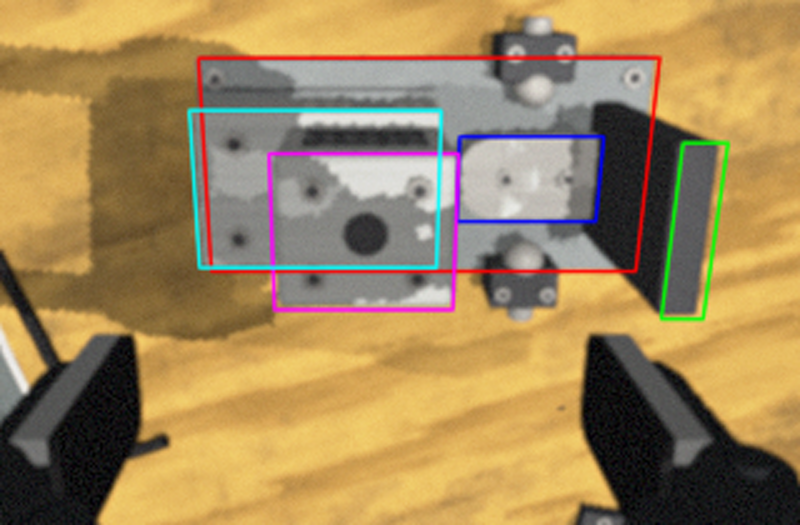

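```bash
python3 -m crank '[[0,0,-0.12,0,0,0,-1],[0,0,-0.12,0,0,0,-1],[0,0,-0.12,0,0,0,-1],[0,0,-0.12,0,0,0,-1],[0,0,-0.12,0,0,0,-1],[0,0,-0.12,0,0,0,-1],[0,0,-0.12,0,0,0,-1],[0,0,-0.12,0,0,0,-1]]' >/dev/null; python3 -m crank '[[0,0,-0.12,0,0,0,-1],[0,0,-0.12,0,0,0,-1],[0,0,-0.12,0,0,0,-1],[0,0,-0.12,0,0,0,-1],[0,0,-0.12,0,0,0,-1],[0,0,0,0,0,0,-1]]'; python3 -c "
from h import *
print(ctrl.get_obs()['q'].round(3))
go([0.4928,-0.1244,0.30],-0.295+np.pi/2)"
```

```text
t: 15.38
tool_pos: [0.4838, -0.121, 0.3064]
tool_rot: [-0.372, -3.073, -0.021]
contact_force: [-0.1, -0.3, 0.1]
opening: 0.0854
[-0.394 -0.159  1.986  0.     1.364 -1.724]
t 15.38 pos [ 0.4838 -0.121   0.3064] turn(tool) [ 0.0064 -0.0479  0.0539] shift now-axes [-9.8 -1.2  5.9] shift after turn [-9.6 -0.6  6.4]
```

```bash
python3 -m crank '[[0.006,-0.047,0.054,-9,-1,-4,-1],[0,0,0,0,0,0,-1],[0,0,0,0,0,0,-1]]'
python3 - <<'E'
from ov import *
go([0.4928,-0.1244,0.222],-0.295+np.pi/2)
o=ctrl.get_obs()
im=eyes.get_image("wrist")
import pickle; pickle.dump((o,im),open("j.pkl","wb"))
I=overlay(im["image"],cam(im,o),(.5543,-.1427),-.295,(.4928,-.1244,.068),-.295)
cv2.imwrite("pics/j2.png",cv2.resize(I[50:384,120:400],None,fx=1.78,fy=1.78,interpolation=cv2.INTER_CUBIC))
E
```

```text
t: 15.63
tool_pos: [0.4911, -0.1236, 0.3047]
tool_rot: [-0.474, -3.096, -0.004]
contact_force: [-0.2, -0.1, -0.7]
opening: 0.0853
t 15.63 pos [ 0.4911 -0.1236  0.3047] turn(tool) [ 0.0012 -0.0094 -0.0087] shift now-axes [-2.7 -0.3 82.7] shift after turn [-1.9 -0.3 82.7]
```

View pics/j2.png

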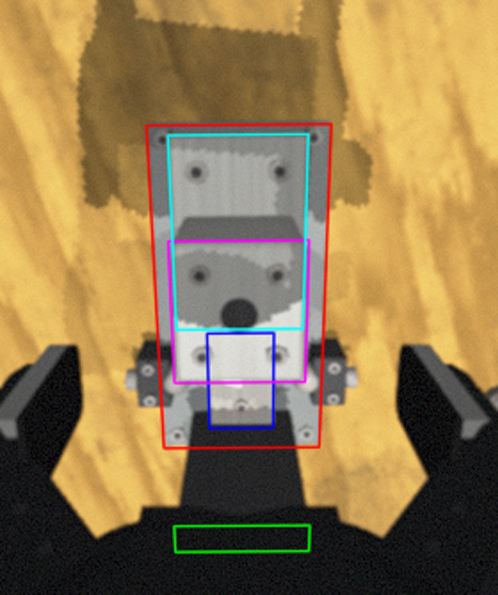

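```bash
python3 -m crank '[[0.001,-0.009,-0.009,-2,0,12,-1],[0,0,0,0,0,14,-1],[0,0,0,0,0,14,-1],[0,0,0,0,0,10,-1],[0,0,0,0,0,0,-1]]'
python3 - <<'E'
from ov import *
go([0.4928,-0.1244,0.222],-0.295+np.pi/2)
E
```

```text
t: 16.1
tool_pos: [0.4919, -0.1238, 0.2522]
tool_rot: [-0.462, -3.104, -0.002]
contact_force: [-1.4, -0.3, -0.5]
opening: 0.0853
t 16.1 pos [ 0.4919 -0.1238  0.2522] turn(tool) [ 0.0005 -0.0038 -0.0007] shift now-axes [-1.1 -0.4 30.1] shift after turn [-1.  -0.3 30.2]
```

```bash
python3 -m crank '[[0,-0.004,-0.001,-1,0,10,-1],[0,0,0,0,0,10,-1],[0,0,0,0,0,5,-1],[0,0,0,0,0,0,-1]]'
python3 - <<'E'
from ov import *
go([0.4928,-0.1244,0.222],-0.295+np.pi/2)
E
```

```text
t: 16.43
tool_pos: [0.4929, -0.124, 0.2252]
tool_rot: [0.462, 3.107, 0.001]
contact_force: [-0.6, 0.9, 0.1]
opening: 0.0856
t 16.43 pos [ 0.4929 -0.124   0.2252] turn(tool) [0.0005 0.     0.    ] shift now-axes [-0.  -0.4  3.2] shift after turn [-0.  -0.4  3.2]
```

```bash
python3 -m crank '[[0,0,0,0,-0.4,5,-1],[0,0,0,0,0,0,-1],[0,0,0,0,0,0,0.2],[0,0,0,0,0,0,1],[0,0,0,0,0,0,1],[0,0,0,0,0,0,1],[0,0,0,0,0,0,1],[0,0,0,0,0,0,1]]' 40
python3 - <<'E'
from ov import *
go([0.4928,-0.1244,0.222],-0.295+np.pi/2)
print(ctrl.get_obs()["contact_force"],ctrl.get_obs()["wrist_torque"])
E
```

```text
t: 17.1
tool_pos: [0.4933, -0.1247, 0.2208]
tool_rot: [0.461, 3.105, -0.0]
contact_force: [1.2, -0.2, -1.4]
opening: 0.0493
t 17.1 pos [ 0.4933 -0.1247  0.2208] turn(tool) [0.0002 0.0022 0.0001] shift now-axes [ 0.6  0.1 -1.2] shift after turn [ 0.6  0.1 -1.2]
[ 1.20658703 -0.19177749 -1.35386059] [-0.03963281 -0.03587041 -0.01461105]
```

```bash
cat > st.py <<'E'
from h import *
o=ctrl.get_obs(); e=np.array([np.cos(-.295),np.sin(-.295)]); n=np.array([-e[1],e[0]])
d=o["tool_pos"][:2]-np.array([.5543,-.1427]); f=o["contact_force"]
print("along %.1f lat %.1f z %.4f | F along %.1f lat %.1f z %.1f | open %.4f"%(1000*d@e,1000*d@n,o["tool_pos"][2],f[:2]@e,f[:2]@n,f[2],o["opening"]))
go([0.5543,-0.1427,0.2205],-0.295+np.pi/2)
E
python3 -m crank '[[0,0,0,-3,0,0,1],[0,0,0,-3,0,0,1],[0,0,0,-3,0,0,1]]' 70|grep contact; python3 st.py; python3 -m crank '[[0,0,0,-3,0,0,1],[0,0,0,-3,0,0,1]]'|grep contact; python3 st.py
```

```text
contact_force: [-0.5, 0.2, -0.7]
along -54.6 lat -0.4 z 0.2208 | F along -0.6 lat 0.0 z -0.7 | open 0.0496
t 17.35 pos [ 0.502  -0.1272  0.2208] turn(tool) [0.0001 0.0008 0.0001] shift now-axes [-54.6   0.4   0.4] shift after turn [-54.6   0.4   0.3]
contact_force: [-0.6, 0.6, 1.0]
along -47.8 lat -0.4 z 0.2208 | F along -0.7 lat 0.4 z 1.0 | open 0.0495
t 17.52 pos [ 0.5084 -0.1292  0.2208] turn(tool) [0.     0.0006 0.0001] shift now-axes [-47.8   0.4   0.4] shift after turn [-47.8   0.4   0.3]
```

```bash
python3 -m crank '[[0,0,0,-4,0,0,1],[0,0,0,-4,0,0,1],[0,0,0,-3,0,0,1]]'|grep contact; python3 st.py; python3 -m crank '[[0,0,0,-3,0,0,1]]'|grep contact; python3 st.py
```

```text
contact_force: [-0.8, 0.4, -0.3]
along -35.4 lat -0.5 z 0.2209 | F along -0.9 lat 0.2 z -0.3 | open 0.0496
t 17.77 pos [ 0.5203 -0.1328  0.2209] turn(tool) [0.     0.0007 0.0001] shift now-axes [-35.4   0.5   0.4] shift after turn [-35.4   0.5   0.4]
contact_force: [-5.5, 2.6, 5.2]
along -32.0 lat -0.5 z 0.2209 | F along -6.0 lat 0.9 z 5.2 | open 0.0495
t 17.85 pos [ 0.5235 -0.1338  0.2209] turn(tool) [ 0.0001 -0.      0.    ] shift now-axes [-32.    0.5   0.4] shift after turn [-32.    0.5   0.4]
```

```bash
for i in 1 2; do python3 -m crank '[[0,0,0,-3,0,0,1]]'|grep contact; python3 st.py|head -1; done
```

```text
contact_force: [-13.0, 5.7, 13.6]
along -29.5 lat -0.2 z 0.2210 | F along -14.1 lat 1.7 z 13.6 | open 0.0492
contact_force: [-14.3, 3.1, 12.4]
along -27.4 lat -0.1 z 0.2212 | F along -14.6 lat -1.2 z 12.4 | open 0.0493
```

```bash
python3 -m crank '[[0,0,0,-3,0,0,1]]'|grep contact; python3 st.py;  python3 -m crank '[[0,0,0,-3,0,0,1]]'|grep contact; python3 st.py
```

```text
contact_force: [-12.2, 2.7, 12.2]
along -25.4 lat -0.0 z 0.2213 | F along -12.4 lat -1.0 z 12.2 | open 0.0494
t 18.1 pos [ 0.5299 -0.1353  0.2213] turn(tool) [ 0.0011 -0.0242  0.0003] shift now-axes [-25.5   0.    0.2] shift after turn [-25.4   0.    0.8]
contact_force: [-11.7, 1.8, 11.0]
along -23.5 lat -0.0 z 0.2215 | F along -11.7 lat -1.7 z 11.0 | open 0.0493
t 18.18 pos [ 0.5318 -0.1359  0.2215] turn(tool) [ 0.0009 -0.0333  0.0005] shift now-axes [-23.6  -0.    0.2] shift after turn [-23.5   0.    1. ]
```

```bash
python3 -m crank '[[0,-0.03,0,0,0,0,1]]'|grep contact; python3 st.py;  python3 - <<'E'
from ov import *
o=ctrl.get_obs()
print(o["wrist_torque"])
im=eyes.get_image("wrist")
I=overlay(im["image"],cam(im,o),(.5543,-.1427),-.295,(o["tool_pos"][0],o["tool_pos"][1],.068),-.295)
cv2.imwrite("pics/k2.png",cv2.resize(I[50:384,120:400],None,fx=1.78,fy=1.78,interpolation=cv2.INTER_CUBIC))
im=eyes.get_image("scene"); cv2.imwrite("pics/k_s.png",cv2.resize(im["image"][160:290,160:290,::-1],None,fx=4,fy=4))
E
```

```text
contact_force: [-9.4, 3.7, 5.0]
along -24.6 lat 0.1 z 0.2212 | F along -10.1 lat 0.8 z 5.0 | open 0.0491
t 18.27 pos [ 0.5308 -0.1355  0.2212] turn(tool) [ 0.0011 -0.0128  0.0009] shift now-axes [-24.6  -0.1   0.3] shift after turn [-24.6  -0.1   0.7]
[ 0.49805133  1.62897232 -0.00805224]
```

View pics/k_s.png

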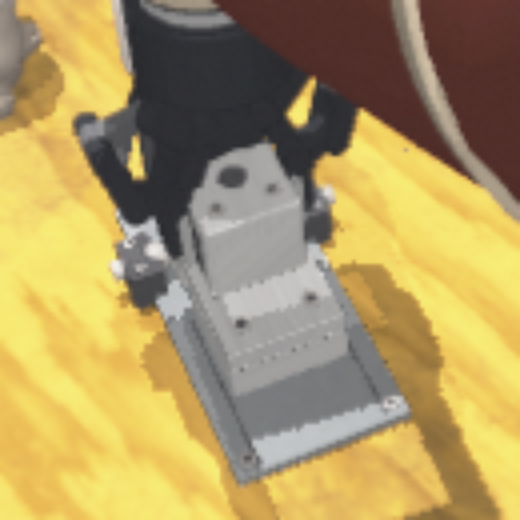

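View pics/k2.png

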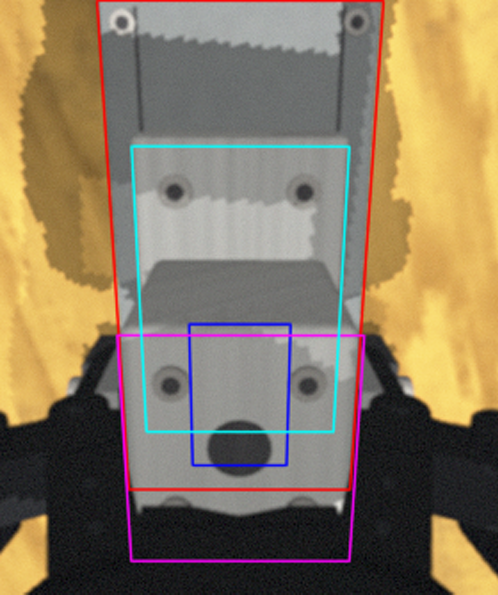

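```bash
python3 -m crank '[[0,-0.013,0,0,0,0,1],[0,-0.01,0,-3,0,0,1]]' 110|grep contact; python3 st.py;  python3 -m crank '[[0,-0.02,0,-4,0,0,1]]'|grep contact; python3 st.py
```

```text
contact_force: [-6.3, 1.9, 7.8]
along -21.5 lat 0.2 z 0.2211 | F along -6.6 lat 0.0 z 7.8 | open 0.0489
t 18.53 pos [ 0.5338 -0.1362  0.2211] turn(tool) [0.0011 0.0139 0.001 ] shift now-axes [-21.5  -0.3   0.9] shift after turn [-21.5  -0.2   0.6]
contact_force: [-8.3, 2.9, 12.9]
along -18.1 lat 0.2 z 0.2216 | F along -8.8 lat 0.3 z 12.9 | open 0.0486
t 18.62 pos [ 0.5371 -0.1372  0.2216] turn(tool) [0.001  0.0284 0.0014] shift now-axes [-18.   -0.3   1.6] shift after turn [-18.1  -0.2   1.1]
```

```bash
python3 -m crank '[[0,0.02,0,0,0,0,1],[0,0.01,0,0,0,0,1]]'|grep contact; python3 st.py
cat > look.py <<'E'
from ov import *
import sys
o=ctrl.get_obs()
im=eyes.get_image("wrist")
Rm=R.from_rotvec(o["tool_rot"]).as_matrix(); g=o["tool_pos"]+.153*Rm[:,2]
I=overlay(im["image"],cam(im,o),(.5543,-.1427),-.295,(g[0],g[1],.068),-.295)
a=cv2.resize(I[50:384,120:400],None,fx=1.6,fy=1.6,interpolation=cv2.INTER_CUBIC)
im=eyes.get_image("scene"); b=cv2.resize(im["image"][180:270,180:260,::-1],(348,391),interpolation=cv2.INTER_CUBIC)
b=cv2.copyMakeBorder(b,0,a.shape[0]-391,0,0,cv2.BORDER_CONSTANT)
cv2.imwrite(sys.argv[1],np.hstack([a,b]))
E
python3 look.py pics/l.png
```

```text
contact_force: [0.3, 0.5, -3.7]
along -16.6 lat 0.2 z 0.2228 | F along 0.1 lat 0.5 z -3.7 | open 0.0487
t 18.78 pos [ 0.5385 -0.1377  0.2228] turn(tool) [0.0009 0.0039 0.0013] shift now-axes [-16.6  -0.2   2.4] shift after turn [-16.6  -0.2   2.3]
```

View pics/l.png

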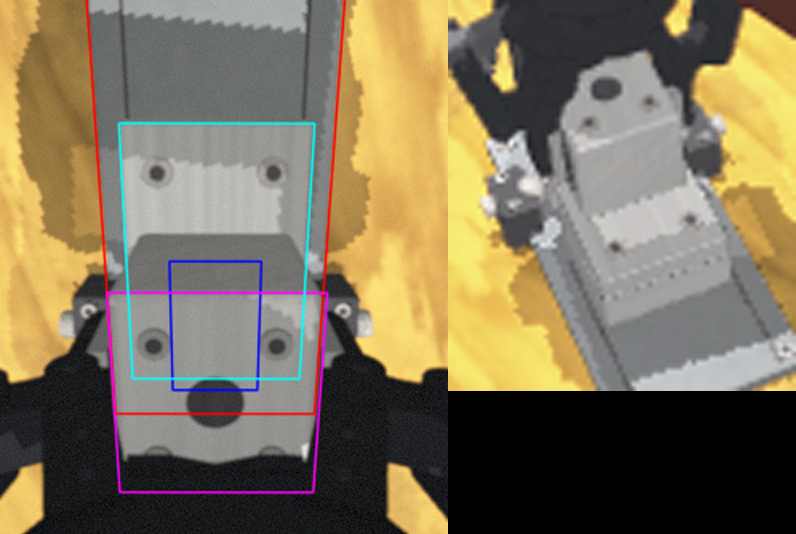

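```bash
python3 -m crank '[[0,0.004,0,-2.5,0,0.5,1],[0,0,0,-2.5,0,0.5,1]]'|grep contact; python3 st.py;  python3 -m crank '[[0,0,0,-2.5,0,0,1]]'|grep contact; python3 st.py
```

```text
contact_force: [-6.6, 2.0, 7.7]
along -12.3 lat 0.2 z 0.2211 | F along -6.9 lat -0.0 z 7.7 | open 0.0490
t 19.05 pos [ 0.5426 -0.1389  0.2211] turn(tool) [ 0.0009 -0.0042  0.0016] shift now-axes [-12.3  -0.3   0.5] shift after turn [-12.3  -0.2   0.6]
contact_force: [-3.4, 1.3, 1.9]
along -9.9 lat 0.3 z 0.2212 | F along -3.7 lat 0.3 z 1.9 | open 0.0491
t 19.13 pos [ 0.5449 -0.1396  0.2212] turn(tool) [ 0.0009 -0.0064  0.0016] shift now-axes [-9.9 -0.3  0.6] shift after turn [-9.9 -0.3  0.7]
```

```bash
for i in 1 2; do python3 -m crank '[[0,-0.004,0,-2,0,0,1]]'|grep contact; python3 st.py; done; python3 look.py pics/m.png
```

```text
contact_force: [0.2, -0.1, -1.7]
along -7.6 lat 0.3 z 0.2211 | F along 0.2 lat -0.1 z -1.7 | open 0.0487
t 19.22 pos [ 0.5472 -0.1402  0.2211] turn(tool) [ 0.0009 -0.0018  0.0017] shift now-axes [-7.6 -0.3  0.6] shift after turn [-7.6 -0.3  0.6]
contact_force: [-0.6, -0.2, 0.6]
along -5.2 lat 0.3 z 0.2210 | F along -0.5 lat -0.4 z 0.6 | open 0.0487
t 19.3 pos [ 0.5494 -0.1409  0.221 ] turn(tool) [0.0008 0.0034 0.0015] shift now-axes [-5.2 -0.3  0.5] shift after turn [-5.2 -0.3  0.5]
```

View pics/m.png

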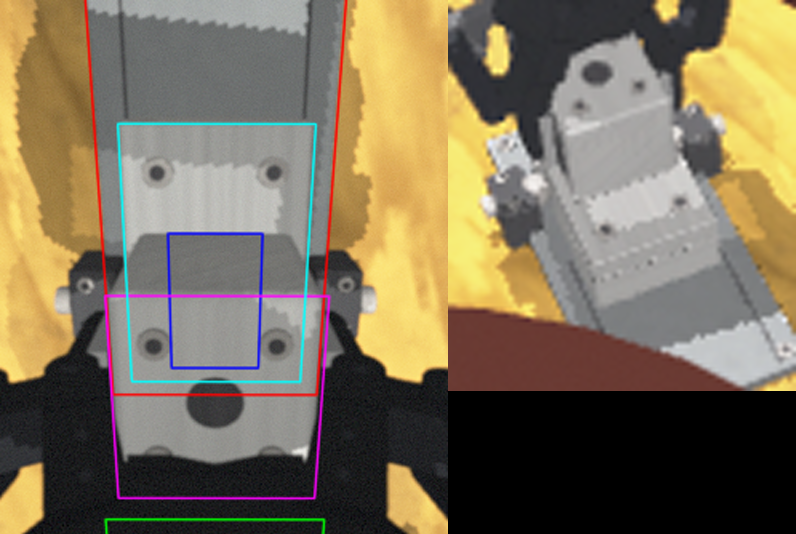

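```bash
for i in 1 2 ; do python3 -m crank '[[0,0,0,-1.2,0,0,1]]'|grep contact; python3 st.py; done
```

```text
contact_force: [-1.2, 0.5, -1.2]
along -3.6 lat 0.2 z 0.2211 | F along -1.3 lat 0.2 z -1.2 | open 0.0489
t 19.48 pos [ 0.5509 -0.1414  0.2211] turn(tool) [0.0009 0.0049 0.0015] shift now-axes [-3.6 -0.2  0.6] shift after turn [-3.6 -0.2  0.6]
contact_force: [-1.1, -0.1, 0.5]
along -2.4 lat 0.2 z 0.2210 | F along -1.0 lat -0.4 z 0.5 | open 0.0490
t 19.57 pos [ 0.5521 -0.1418  0.221 ] turn(tool) [0.0008 0.0043 0.0016] shift now-axes [-2.4 -0.2  0.6] shift after turn [-2.4 -0.2  0.5]
```

```bash
for i in 1 2 3; do python3 -m crank '[[0,0,0,-1,0,0,1]]'|grep contact; python3 st.py|head -1; done
python3 - <<'E'
from h import *
im=eyes.get_image("scene"); cv2.imwrite("pics/n_s.png",cv2.resize(im["image"][180:270,180:260,::-1],None,fx=6,fy=6,interpolation=cv2.INTER_CUBIC))
im=eyes.get_image("wrist"); cv2.imwrite("pics/n_w.png",im["image"][:,:,::-1])
E
```

```text
contact_force: [-0.6, 0.4, 1.5]
along -1.4 lat 0.2 z 0.2210 | F along -0.7 lat 0.2 z 1.5 | open 0.0489
contact_force: [-5.1, 1.3, 3.9]
along -0.5 lat 0.2 z 0.2210 | F along -5.2 lat -0.3 z 3.9 | open 0.0490
contact_force: [-8.1, 2.4, 6.2]
along 0.0 lat 0.2 z 0.2210 | F along -8.4 lat -0.1 z 6.2 | open 0.0488
```

View pics/n_w.png

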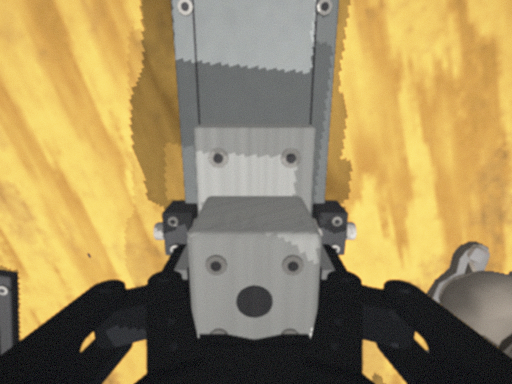

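View pics/n_s.png

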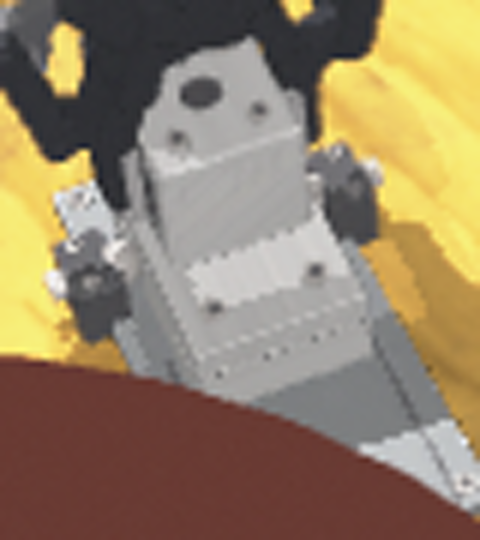

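Run:
```python
import cv2,numpy as np
n=cv2.imread("pics/n_w.png"); a=cv2.resize(n[50:384,120:400],None,fx=1.6,fy=1.6,interpolation=cv2.INTER_CUBIC)
m=cv2.imread("pics/m.png"); l=cv2.imread("pics/l.png")
def s(i,y): return cv2.resize(np.hstack([i[y:y+90,40:140],i[y:y+90,300:400]]),None,fx=3,fy=2.2)
cv2.imwrite("pics/o.png",np.vstack([s(l,270),s(m,245),s(a,235)]))
```

```text
(no output)
```

View pics/o.png

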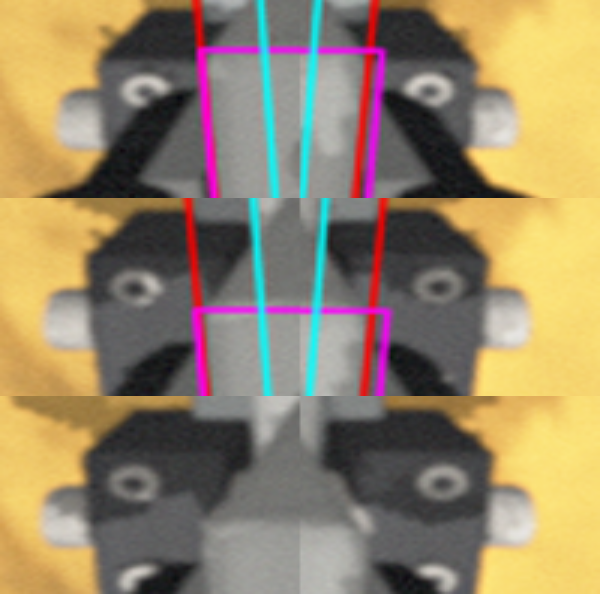

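```bash
python3 st.py; python3 -m crank '[[0,0,0,-1.5,0,0,1]]'|grep contact; python3 st.py;python3 -m crank '[[0,0,0,-1.5,0,0,1]]'|grep contact; python3 st.py
```

```text
along -0.0 lat 0.2 z 0.2210 | F along -7.1 lat 0.1 z 4.1 | open 0.0491
t 19.92 pos [ 0.5543 -0.1425  0.221 ] turn(tool) [ 0.0005 -0.0012  0.0023] shift now-axes [-0.  -0.2  0.5] shift after turn [-0.  -0.2  0.5]
contact_force: [-10.9, 2.5, 7.6]
along 0.6 lat 0.2 z 0.2210 | F along -11.1 lat -0.8 z 7.6 | open 0.0487
t 20.0 pos [ 0.555  -0.1427  0.221 ] turn(tool) [ 0.0002 -0.0056  0.003 ] shift now-axes [ 0.6 -0.2  0.5] shift after turn [ 0.6 -0.2  0.5]
contact_force: [-10.6, 3.2, 7.6]
along 1.3 lat 0.3 z 0.2211 | F along -11.1 lat -0.0 z 7.6 | open 0.0490
t 20.08 pos [ 0.5556 -0.1428  0.2211] turn(tool) [-0.     -0.0103  0.0035] shift now-axes [ 1.2 -0.3  0.6] shift after turn [ 1.3 -0.3  0.6]
```

```bash
cat > pin.py <<'E'
import sys
from ov import *
o=ctrl.get_obs(); im=eyes.get_image("wrist"); cv2.imwrite(sys.argv[1]+"_raw.png",im["image"][:,:,::-1])
Rm=R.from_rotvec(o["tool_rot"]).as_matrix(); g=o["tool_pos"]+.153*Rm[:,2]
c=cam(im,o); I=overlay(im["image"],c,(.5543,-.1427),-.295,(g[0],g[1],.068),-.295)
cv2.imwrite(sys.argv[1]+".png",cv2.resize(I[110:350,140:370],None,fx=2.4,fy=2.4,interpolation=cv2.INTER_CUBIC))
E
python3 pin.py pics/p; python3 -c "
from h import *
im=eyes.get_image('wrist')
for q in ('module_head','plunger_left','plunger_right','end_stop'): print(q,[(np.round(d['centre'],4),round(d['confidence'],2)) for d in spotter.mark_of(q,im)[:2]])"
```

```text
module_head [(array([ 0.5518, -0.1386,  0.0691]), 0.57)]Traceback (most recent call last):
  File "<string>", line 4, in <module>
    for q in ('module_head','plunger_left','plunger_right','end_stop'): print(q,[(np.round(d['centre'],4),round(d['confidence'],2)) for d in spotter.mark_of(q,im)[:2]])
                                                                                                                                             ~~~~~~~~~~~~~~~^^^^^^
ValueError: it knows: channel_mouth, cradle, end_stop, grease_tub, hex_key, landing, module_head, nut_dish, oil_bottle, paint_marker, rail_home, rail_nose, spare_ring
```

View pics/p.png

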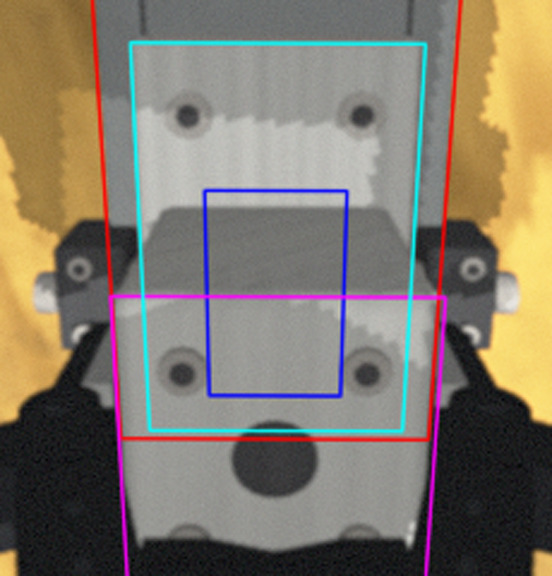

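Run:
```python
from ov import *
import pickle
def crop(I,c,y,scale=None):
    # map plane z=0.022 region around housing rectified: local along -12..18, lateral
    out=[]
    for s in (1,-1):
        pts=local([((a)/1000,s*l/1000,0.018) for a,l in ((-15,30),(-15,70),(21,30),(21,70))],(.5543,-.1427,0),-.295)
        uv=proj(pts,c).astype(np.float32)
        M=cv2.getPerspectiveTransform(uv,np.float32([(0,0),(320,0),(0,288),(320,288)]))
        out.append(cv2.warpPerspective(I,M,(320,288),flags=cv2.INTER_CUBIC))
    return np.hstack(out)
o,im=pickle.load(open("j.pkl","rb"))
A=crop(im["image"][:,:,::-1],cam(im,o),0)
o=ctrl.get_obs(); im=eyes.get_image("wrist"); B=crop(im["image"][:,:,::-1],cam(im,o),0)
cv2.imwrite("pics/q.png",np.vstack([A,B]))
```

```text
(no output)
```

View pics/q.png

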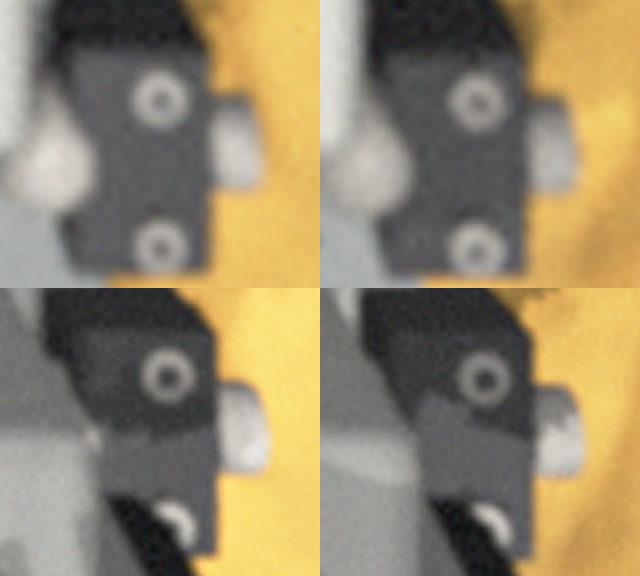

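```bash
python3 - <<'E'
from ov import *
import pickle
from q import * if 0 else None
E
python3 - <<'E'
from ov import *
import pickle
def crop(I,c):
    out=[]
    for s in (1,-1):
        pts=local([((a)/1000,s*l/1000,0.018) for a,l in ((-15,30),(-15,70),(21,30),(21,70))],(.5543,-.1427,0),-.295)
        uv=proj(pts,c).astype(np.float32)
        M=cv2.getPerspectiveTransform(uv,np.float32([(0,0),(240,0),(0,216),(240,216)]))
        out.append(cv2.warpPerspective(I,M,(240,216),flags=cv2.INTER_CUBIC))
    return np.hstack(out)
o=ctrl.get_obs(); im=eyes.get_image("wrist"); rows=[]
for f,p in (("l",(.5385,-.1377,.2228)),("m",(.5494,-.1409,.221))):
    pic=cv2.imread(f"pics/{f}.png")[:, :448]; full=np.zeros((384,512,3),np.uint8)
    full[50:384,120:400]=cv2.resize(pic,(280,334),interpolation=cv2.INTER_AREA)
    y=-.295+np.pi/2+np.pi
    q=dict(o); q["tool_pos"]=np.array(p)
    rows.append(crop(full,cam(im,q)))
rows.append(crop(im["image"][:,:,::-1],cam(im,o)))
cv2.imwrite("pics/r.png",np.vstack(rows)[:600])
E
```

```text
File "<stdin>", line 3
    from q import * if 0 else None
                    ^^
SyntaxError: invalid syntax
```

View pics/r.png

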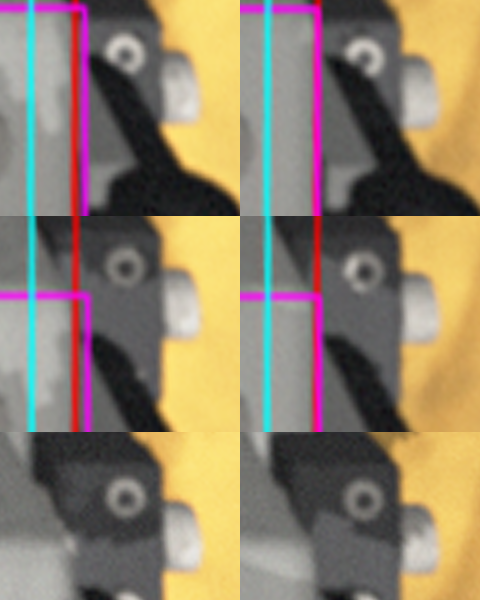

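```bash
python3 -m crank '[[0,-0.01,0,0,0,0,1],[0,0,0,0.5,0,0,1]]'|grep contact; python3 st.py; for i in 1 2; do python3 -m crank '[[0,0,0,0.8,0,0,1]]'|grep contact; python3 st.py; done
```

```text
contact_force: [0.8, 0.1, -1.8]
along -0.2 lat 0.3 z 0.2211 | F along 0.7 lat 0.3 z -1.8 | open 0.0489
t 20.5 pos [ 0.5542 -0.1423  0.2211] turn(tool) [-0.0002 -0.0037  0.0037] shift now-axes [-0.2 -0.3  0.6] shift after turn [-0.2 -0.3  0.6]
contact_force: [0.6, -0.3, -1.3]
along -0.9 lat 0.3 z 0.2211 | F along 0.7 lat -0.1 z -1.3 | open 0.0488
t 20.58 pos [ 0.5535 -0.1422  0.2211] turn(tool) [-0.0002 -0.0024  0.0035] shift now-axes [-0.9 -0.3  0.6] shift after turn [-0.9 -0.3  0.6]
contact_force: [0.9, 0.5, -1.6]
along -1.6 lat 0.2 z 0.2211 | F along 0.7 lat 0.8 z -1.6 | open 0.0491
t 20.67 pos [ 0.5528 -0.142   0.2211] turn(tool) [-0.0002 -0.0012  0.0034] shift now-axes [-1.6 -0.2  0.6] shift after turn [-1.6 -0.2  0.6]
```

```bash
for i in 1 2; do python3 -m crank '[[0,0,0,1,0,0,1]]'|grep contact; python3 st.py|head -1; done
```

```text
contact_force: [0.3, 0.3, -3.1]
along -2.5 lat 0.2 z 0.2210 | F along 0.2 lat 0.4 z -3.1 | open 0.0487
contact_force: [0.7, 0.7, -1.3]
along -3.4 lat 0.2 z 0.2210 | F along 0.5 lat 0.9 z -1.3 | open 0.0486
```

```bash
sed -i '$a print("tz",o["wrist_torque"].round(2))' st.py; for i in 1 2 3 4; do python3 -m crank '[[0,-0.003,0,-1.5,0,0,1]]'|grep contact; python3 st.py; done
```

```text
contact_force: [-0.9, 0.3, -0.2]
along -2.0 lat 0.2 z 0.2210 | F along -0.9 lat -0.0 z -0.2 | open 0.0490
t 20.92 pos [ 0.5524 -0.1419  0.221 ] turn(tool) [-0.0001  0.0029  0.0034] shift now-axes [-2.  -0.2  0.5] shift after turn [-2.  -0.2  0.5]
tz [ 0.03  0.23 -0.03]
contact_force: [-7.6, 3.0, 9.4]
along -0.8 lat 0.2 z 0.2210 | F along -8.1 lat 0.6 z 9.4 | open 0.0487
t 21.0 pos [ 0.5536 -0.1422  0.221 ] turn(tool) [-0.0001  0.0039  0.0035] shift now-axes [-0.8 -0.2  0.5] shift after turn [-0.8 -0.2  0.5]
tz [0.3  1.36 0.07]
contact_force: [-14.8, 4.8, 10.7]
along -0.2 lat 0.3 z 0.2209 | F along -15.6 lat 0.2 z 10.7 | open 0.0487
t 21.08 pos [ 0.5542 -0.1424  0.2209] turn(tool) [-0.0003  0.0001  0.0039] shift now-axes [-0.2 -0.3  0.4] shift after turn [-0.2 -0.3  0.4]
tz [ 0.49  2.02 -0.05]
contact_force: [-11.4, 3.3, 7.7]
along 0.3 lat 0.3 z 0.2210 | F along -11.9 lat -0.1 z 7.7 | open 0.0488
t 21.17 pos [ 0.5547 -0.1425  0.221 ] turn(tool) [-0.0004 -0.0032  0.0041] shift now-axes [ 0.3 -0.3  0.5] shift after turn [ 0.3 -0.3  0.5]
tz [ 0.23  1.18 -0.1 ]
```

Run:
```python
from ov import *
import pickle
o,im=pickle.load(open("j.pkl","rb")); cv2.imwrite("pics/s1.png",cv2.resize(im["image"][105:145,190:320,::-1],None,fx=6,fy=6,interpolation=cv2.INTER_CUBIC))
o=ctrl.get_obs(); im=eyes.get_image("wrist"); pickle.dump((o,im),open("s.pkl","wb"))
cv2.imwrite("pics/s2.png",cv2.resize(im["image"][0:150,165:345,::-1],None,fx=4,fy=4,interpolation=cv2.INTER_CUBIC))
```

```text
(no output)
```

View pics/s1.png

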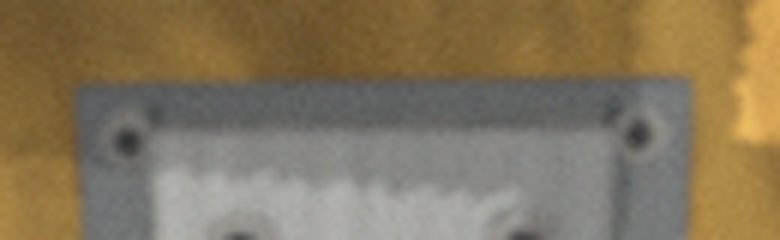

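View pics/s2.png

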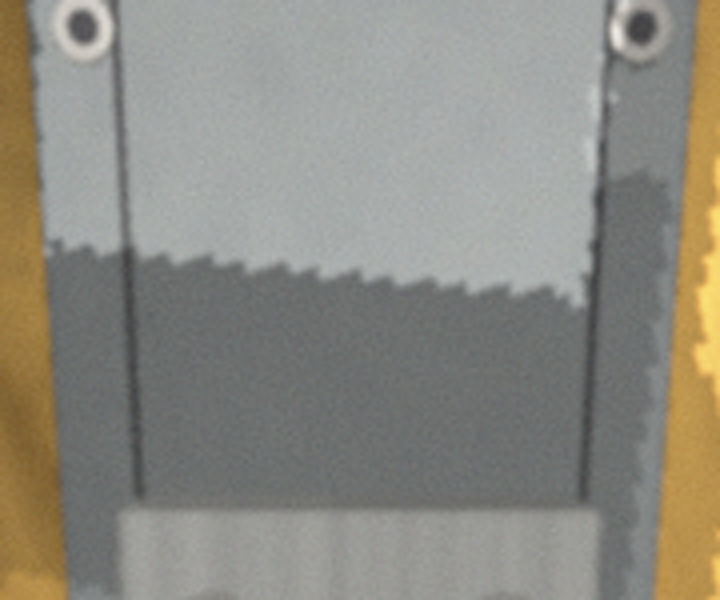

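Run:
```python
from ov import *
import pickle
e=np.array([np.cos(-.295),np.sin(-.295)]);n=np.array([-e[1],e[0]]);H=np.array([.5543,-.1427])
f=lambda p:np.c_[(p[:,:2]-H)@e,(p[:,:2]-H)@n].round(4)*1000
o,im=pickle.load(open("j.pkl","rb")); c=cam(im,o)
print("j edge",f(ray([(190+80/6,105+86/6),(190+688/6,105+78/6)],.008,c)),"screws",f(ray([(190+127/6,105+141/6),(190+638/6,105+132/6)],.008,c)))
o,im=pickle.load(open("s.pkl","rb")); c=cam(im,o)
print("s screws",f(ray([(185.5,6.8),(325.3,6.8)],.008,c)),"deck",f(ray([(194.7,127),(315,127)],.042,c)))
```

```text
j edge [[-129.6  -43.6]
 [-130.    44.1]] screws [[-121.8  -37.2]
 [-122.5   37.2]]
s screws [[-122.5  -37.4]
 [-122.8   37.3]] deck [[-62.2 -29.3]
 [-62.4  29.2]]
```

```bash
python3 -m crank '[[0,0,0,0,0,0,1],[0,0,0,0,0,0,0.4],[0,0,0,0,0,0,-1],[0,0,0,0,0,0,-1],[0,0,0,0,0,0,-1],[0,0,0,0,0,0,-1],[0,0,0,0,0,0,-1]]'|grep -E "contact|open"; python3 st.py
python3 - <<'E'
from ov import *
import pickle
o=ctrl.get_obs(); im=eyes.get_image("wrist"); pickle.dump((o,im),open("u.pkl","wb"))
cv2.imwrite("pics/u.png",cv2.resize(im["image"][0:384,130:390,::-1],None,fx=1.55,fy=1.55,interpolation=cv2.INTER_CUBIC))
E
```

```text
contact_force: [-0.8, -0.5, 0.1]
opening: 0.0854
along 1.6 lat 0.2 z 0.2222 | F along -0.6 lat -0.7 z 0.1 | open 0.0854
t 21.8 pos [ 0.5559 -0.143   0.2222] turn(tool) [-0.0005  0.0003  0.0039] shift now-axes [ 1.6 -0.2  1.7] shift after turn [ 1.6 -0.2  1.7]
tz [0.02 0.01 0.02]
```

View pics/u.png

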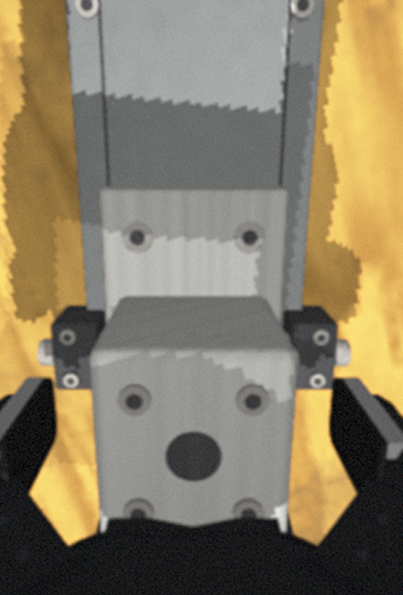

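```bash
python3 -m crank '[[0,0,0,0,0,-6,-1],[0,0,0,0,0,-12,-1],[0,0,0,0,0,-16,-1],[0,0,0,0,0,-16,-1],[0,0,0,0,0,-16,-1],[0,0,0,0,0,-10,-1],[0,0,0,0,0,0,-1],[0,0,0,0,0,0,-1]]'|grep -E "contact|open"; python3 st.py
python3 - <<'E'
from ov import *
import pickle
e=np.array([np.cos(-.295),np.sin(-.295)]);n=np.array([-e[1],e[0]]);H=np.array([.5543,-.1427])
f=lambda p:np.c_[(p[:,:2]-H)@e,(p[:,:2]-H)@n].round(4)*1000
o,im=pickle.load(open("u.pkl","rb")); c=cam(im,o)
print("screws",f(ray([(130+88/1.55,5/1.55),(130+302/1.55,5/1.55)],.008,c)),"deck",f(ray([(196,121.5),(314,121.5)],.042,c)))
o=ctrl.get_obs(); im=eyes.get_image("wrist"); pickle.dump((o,im),open("v.pkl","wb"))
I=overlay(im["image"],cam(im,o),(.5543,-.1427),-.295,(.5543,-.1427,.068),-.295)
cv2.imwrite("pics/v.png",np.hstack([cv2.resize(x[0:384,130:390],None,fx=1.5,fy=1.5,interpolation=cv2.INTER_CUBIC) for x in (im["image"][:,:,::-1],I)]))
E
```

```text
contact_force: [0.4, 0.5, -0.5]
opening: 0.0852
along 1.8 lat 0.3 z 0.3070 | F along 0.3 lat 0.6 z -0.5 | open 0.0852
t 22.52 pos [ 0.5561 -0.143   0.307 ] turn(tool) [-0.0007  0.0032  0.0039] shift now-axes [ 2.1 -0.2 86.5] shift after turn [ 1.8 -0.3 86.5]
tz [-0.03  0.04 -0.02]
screws [[-122.4  -36.9]
 [-122.6   37. ]] deck [[-62.8 -28.8]
 [-63.   28.6]]
```

View pics/v.png

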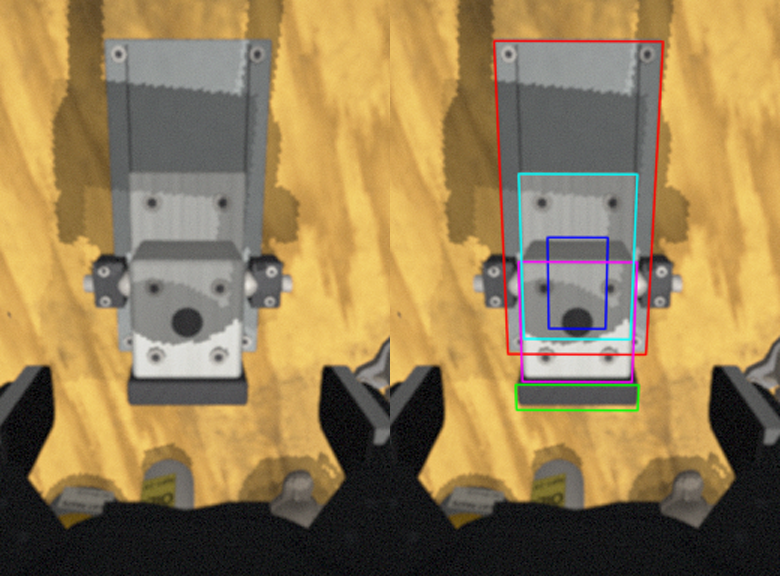

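Run:
```python
from ov import *
import pickle
o,im=pickle.load(open("v.pkl","rb"))
a=cv2.resize(im["image"][160:275,180:330,::-1],None,fx=5,fy=5,interpolation=cv2.INTER_CUBIC)
cv2.imwrite("pics/w.png",a)
```

```text
(no output)
```

View pics/w.png

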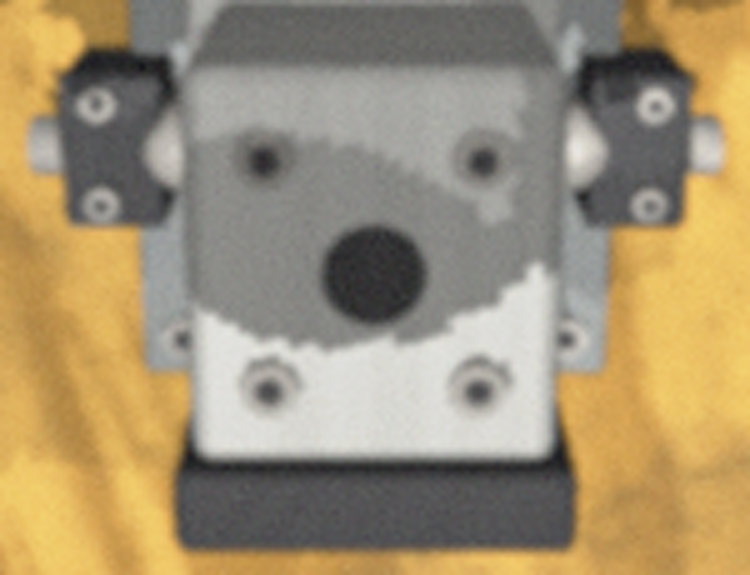

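```bash
cat > warp.py <<'E'
from ov import *
import pickle,sys
def crop(I,c):
    out=[]
    for s in (1,-1):
        pts=local([((a)/1000,s*l/1000,0.022) for a,l in ((-12,22),(-12,62),(18,22),(18,62))],(.5543,-.1427,0),-.295)
        uv=proj(pts,c).astype(np.float32)
        M=cv2.getPerspectiveTransform(uv,np.float32([(0,0),(400,0),(0,300),(400,300)]))
        out.append(cv2.warpPerspective(I,M,(400,300),flags=cv2.INTER_CUBIC))
    return np.hstack(out)
if __name__=="__main__":
    rows=[]
    for f in sys.argv[2:]:
        o,im=pickle.load(open(f,"rb")); rows.append(crop(im["image"][:,:,::-1],cam(im,o)))
    cv2.imwrite(sys.argv[1],np.vstack(rows))
E
python3 warp.py pics/x.png j.pkl v.pkl
```

View pics/x.png

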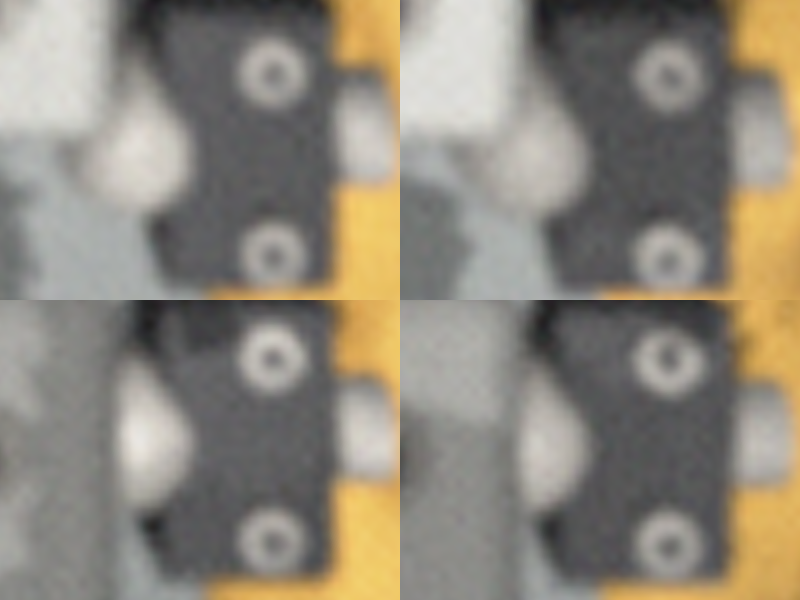

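```bash
python3 -m crank '[[0,0,0,1.5,0,12,-1],[0,0,0,0,0,14,-1],[0,0,0,0,0,14,-1],[0,0,0,0,0,10,-1],[0,0,0,0,0,0,-1],[0,0,0,0,0,0,-1]]'|grep contact; python3 st.py
```

```text
contact_force: [-0.7, -0.7, 0.4]
along -2.2 lat 0.4 z 0.2469 | F along -0.4 lat -0.9 z 0.4 | open 0.0850
t 23.07 pos [ 0.5523 -0.1417  0.2469] turn(tool) [ 0.0001 -0.0058  0.0039] shift now-axes [-2.3 -0.4 26.4] shift after turn [-2.2 -0.4 26.4]
tz [ 0.01  0.04 -0.04]
```

```bash
python3 -m crank '[[0,-0.006,0,-2,-0.3,10,-1],[0,0,0,0,0,10,-1],[0,0,0,0,0,4,-1],[0,0,0,0,0,0,-1]]'|grep contact; python3 st.py
```

```text
contact_force: [0.9, 0.3, 0.0]
along -0.2 lat 0.1 z 0.2201 | F along 0.8 lat 0.5 z 0.0 | open 0.0854
t 23.4 pos [ 0.5541 -0.1426  0.2201] turn(tool) [0.0002 0.0001 0.0038] shift now-axes [-0.2 -0.1 -0.4] shift after turn [-0.2 -0.1 -0.4]
tz [ 0.02 -0.02 -0.02]
```

```bash
python3 -m crank '[[0,0,0,0,0,0,-1],[0,0,0,0,0,0,0.2],[0,0,0,0,0,0,1],[0,0,0,0,0,0,1],[0,0,0,0,0,0,1],[0,0,0,0,0,0,1],[0,0,0,0,0,0,1]]' 80|grep contact; python3 st.py; for i in 1 2; do python3 -m crank '[[0,0,0,0.8,0,0,1]]'|grep contact; python3 st.py; done
```

```text
contact_force: [0.2, 0.4, -0.8]
along 0.2 lat 0.1 z 0.2211 | F along 0.1 lat 0.4 z -0.8 | open 0.0492
t 23.98 pos [ 0.5545 -0.1427  0.2211] turn(tool) [0.0001 0.002  0.0038] shift now-axes [ 0.2 -0.1  0.6] shift after turn [ 0.2 -0.1  0.6]
tz [-0.01 -0.1  -0.07]
contact_force: [0.4, -0.7, -1.5]
along -0.5 lat 0.1 z 0.2211 | F along 0.5 lat -0.5 z -1.5 | open 0.0494
t 24.07 pos [ 0.5538 -0.1425  0.2211] turn(tool) [0.     0.0022 0.0039] shift now-axes [-0.5 -0.1  0.6] shift after turn [-0.5 -0.1  0.6]
tz [-0.05 -0.06 -0.05]
contact_force: [0.1, 0.3, -2.1]
along -1.4 lat 0.1 z 0.2211 | F along -0.0 lat 0.3 z -2.1 | open 0.0492
t 24.15 pos [ 0.553  -0.1423  0.2211] turn(tool) [-0.      0.0024  0.0039] shift now-axes [-1.4 -0.1  0.6] shift after turn [-1.4 -0.1  0.6]
tz [ 0.02 -0.03  0.01]
```

```bash
for i in 1 2 3; do python3 -m crank '[[0,0,0,1.2,0,0,1]]'|grep contact; python3 st.py|head -1; done
```

```text
contact_force: [1.4, 0.9, -1.6]
along -2.6 lat 0.0 z 0.2211 | F along 1.1 lat 1.3 z -1.6 | open 0.0496
contact_force: [3.1, -0.6, -2.6]
along -3.6 lat 0.1 z 0.2213 | F along 3.1 lat 0.4 z -2.6 | open 0.0492
contact_force: [4.3, -0.3, -3.0]
along -4.5 lat 0.2 z 0.2215 | F along 4.2 lat 1.0 z -3.0 | open 0.0490
```

```bash
python3 st.py; for i in 1 2; do python3 -m crank '[[0,0,0,1.2,0,0,1]]'|grep contact; python3 st.py; done
```

```text
along -4.5 lat 0.2 z 0.2215 | F along 4.2 lat 1.0 z -3.0 | open 0.0490
t 24.4 pos [ 0.5501 -0.1412  0.2215] turn(tool) [0.0007 0.0072 0.004 ] shift now-axes [-4.4 -0.2  1.1] shift after turn [-4.5 -0.2  1. ]
tz [-0.07 -0.9   0.01]
contact_force: [6.0, 0.5, -4.9]
along -5.3 lat 0.3 z 0.2218 | F along 5.6 lat 2.3 z -4.9 | open 0.0496
t 24.48 pos [ 0.5494 -0.1409  0.2218] turn(tool) [0.0009 0.0102 0.0039] shift now-axes [-5.2 -0.3  1.3] shift after turn [-5.3 -0.3  1.3]
tz [-0.23 -1.01  0.02]
contact_force: [5.5, -1.5, -5.9]
along -6.0 lat 0.3 z 0.2220 | F along 5.7 lat 0.2 z -5.9 | open 0.0493
t 24.57 pos [ 0.5486 -0.1407  0.222 ] turn(tool) [0.0009 0.0134 0.0038] shift now-axes [-6.  -0.3  1.6] shift after turn [-6.  -0.3  1.5]
tz [-0.22 -1.1   0.03]
```

```bash
python3 -m crank '[[0,0.012,0,0,0,0,1],[0,0,0,-1.5,0,0,1]]'|grep contact; python3 st.py; for i in 1 2; do python3 -m crank '[[0,0,0,-1,0,0,1]]'|grep contact; python3 st.py; done
```

```text
contact_force: [0.5, -0.1, -3.4]
along -3.8 lat 0.3 z 0.2227 | F along 0.5 lat 0.1 z -3.4 | open 0.0489
t 24.73 pos [ 0.5507 -0.1413  0.2227] turn(tool) [0.0008 0.0069 0.0035] shift now-axes [-3.8 -0.3  2.2] shift after turn [-3.8 -0.3  2.2]
tz [ 0.01 -0.02  0.02]
contact_force: [0.3, 0.3, -3.7]
along -3.1 lat 0.2 z 0.2224 | F along 0.1 lat 0.4 z -3.7 | open 0.0490
t 24.82 pos [ 0.5514 -0.1416  0.2224] turn(tool) [0.0006 0.0052 0.0036] shift now-axes [-3.1 -0.2  1.9] shift after turn [-3.1 -0.2  1.9]
tz [ 0.06 -0.08  0.05]
contact_force: [-0.6, -0.2, -3.4]
along -2.6 lat 0.2 z 0.2218 | F along -0.5 lat -0.4 z -3.4 | open 0.0489
t 24.9 pos [ 0.5518 -0.1417  0.2218] turn(tool) [0.0006 0.0028 0.0035] shift now-axes [-2.6 -0.2  1.3] shift after turn [-2.6 -0.2  1.3]
tz [ 0.05 -0.05 -0.01]
```

```bash
for i in 1 2 3; do python3 -m crank '[[0,0,0,-0.8,0,0.3,1]]'|grep contact; python3 st.py|grep -v tz; done
```

```text
contact_force: [-0.5, 0.5, 7.6]
along -2.2 lat 0.3 z 0.2211 | F along -0.7 lat 0.3 z 7.6 | open 0.0492
t 24.98 pos [ 0.5522 -0.1418  0.2211] turn(tool) [0.0006 0.0009 0.0035] shift now-axes [-2.2 -0.3  0.6] shift after turn [-2.2 -0.3  0.6]
contact_force: [-2.0, 1.2, 4.0]
along -1.5 lat 0.2 z 0.2210 | F along -2.3 lat 0.6 z 4.0 | open 0.0490
t 25.07 pos [ 0.5529 -0.142   0.221 ] turn(tool) [ 0.0005 -0.0003  0.0036] shift now-axes [-1.5 -0.2  0.5] shift after turn [-1.5 -0.2  0.5]
contact_force: [-0.2, 0.2, 0.7]
along -0.6 lat 0.2 z 0.2211 | F along -0.2 lat 0.1 z 0.7 | open 0.0492
t 25.15 pos [ 0.5538 -0.1423  0.2211] turn(tool) [ 0.0003 -0.0007  0.0037] shift now-axes [-0.6 -0.2  0.6] shift after turn [-0.6 -0.2  0.6]
```

```bash
for i in 1 2; do python3 -m crank '[[0,0,0,-0.8,0,0,1]]'|grep contact; python3 st.py|grep -v tz; done
```

```text
contact_force: [0.5, 1.1, -1.7]
along 0.2 lat 0.2 z 0.2211 | F along 0.1 lat 1.2 z -1.7 | open 0.0494
t 25.23 pos [ 0.5545 -0.1426  0.2211] turn(tool) [ 0.0001 -0.001   0.0037] shift now-axes [ 0.2 -0.2  0.6] shift after turn [ 0.2 -0.2  0.6]
contact_force: [-0.7, -0.6, -0.6]
along 1.0 lat 0.1 z 0.2211 | F along -0.5 lat -0.8 z -0.6 | open 0.0489
t 25.32 pos [ 0.5553 -0.1429  0.2211] turn(tool) [ 0.     -0.0012  0.0037] shift now-axes [ 1.  -0.1  0.6] shift after turn [ 1.  -0.1  0.6]
```

```bash
for i in 1 2; do python3 -m crank '[[0,0,0,-0.8,0,0,1]]'|grep contact; python3 st.py|grep -v tz; done
python3 - <<'E'
from ov import *
import pickle
o=ctrl.get_obs(); im=eyes.get_image("wrist"); pickle.dump((o,im),open("y.pkl","wb"))
cv2.imwrite("pics/y.png",cv2.resize(im["image"][0:150,165:345,::-1],None,fx=4,fy=4,interpolation=cv2.INTER_CUBIC))
E
```

```text
contact_force: [-7.4, 2.4, 4.9]
along 1.5 lat 0.1 z 0.2211 | F along -7.8 lat 0.1 z 4.9 | open 0.0494
t 25.4 pos [ 0.5557 -0.143   0.2211] turn(tool) [ 0.     -0.0037  0.0038] shift now-axes [ 1.5 -0.1  0.6] shift after turn [ 1.5 -0.1  0.6]
contact_force: [-6.6, 1.6, 3.8]
along 1.8 lat 0.1 z 0.2211 | F along -6.8 lat -0.4 z 3.8 | open 0.0492
t 25.48 pos [ 0.5561 -0.1431  0.2211] turn(tool) [-0.0001 -0.0065  0.0039] shift now-axes [ 1.8 -0.1  0.6] shift after turn [ 1.8 -0.1  0.6]
```

View pics/y.png

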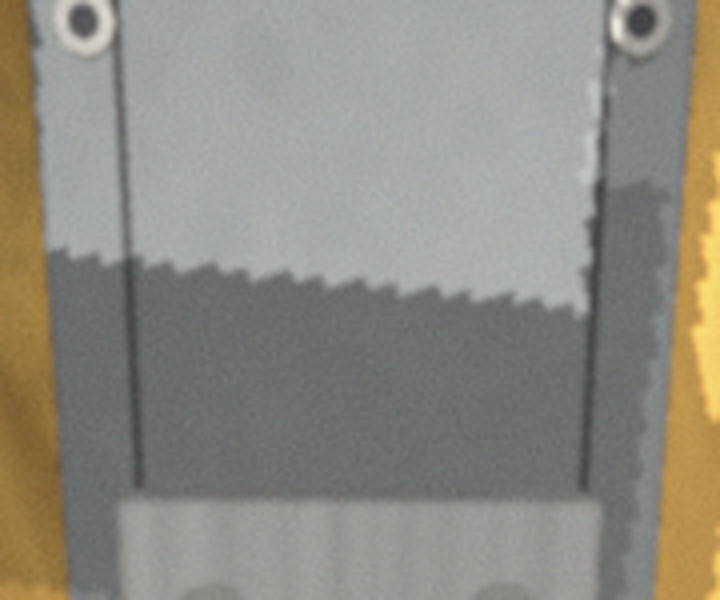

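Run:
```python
from ov import *
import pickle
e=np.array([np.cos(-.295),np.sin(-.295)]);n=np.array([-e[1],e[0]]);H=np.array([.5543,-.1427])
f=lambda p:np.c_[(p[:,:2]-H)@e,(p[:,:2]-H)@n].round(4)*1000
o,im=pickle.load(open("y.pkl","rb")); c=cam(im,o)
print("screws",f(ray([(165+83/4,5),(165+640/4,5)],.008,c)),"deck",f(ray([(194.5,124.5),(315.3,124.5)],.042,c)))
```

```text
screws [[-122.7  -37.4]
 [-123.    37.2]] deck [[-62.4 -29.5]
 [-62.7  29.2]]
```

```bash
python3 -m crank '[[0,-0.005,0,0.8,0,0,1],[0,0,0,0,0,0,1]]'|grep contact; python3 st.py|grep -v tz;  python3 -m crank '[[0,0,0,0.5,0,0,1],[0,0,0,0,0,0,1]]'|grep contact; python3 st.py|grep -v tz
python3 - <<'E'
from ov import *
import pickle
o=ctrl.get_obs(); im=eyes.get_image("wrist"); pickle.dump((o,im),open("y2.pkl","wb"))
cv2.imwrite("pics/y2.png",cv2.resize(im["image"][0:150,165:345,::-1],None,fx=4,fy=4,interpolation=cv2.INTER_CUBIC))
E
```

```text
contact_force: [-0.3, -0.2, -0.6]
along 1.0 lat 0.1 z 0.2211 | F along -0.2 lat -0.3 z -0.6 | open 0.0491
t 25.7 pos [ 0.5553 -0.1428  0.2211] turn(tool) [-0.0001 -0.0016  0.0039] shift now-axes [ 1.  -0.1  0.6] shift after turn [ 1.  -0.1  0.6]
contact_force: [-0.5, -0.1, -0.1]
along 0.7 lat 0.1 z 0.2211 | F along -0.5 lat -0.2 z -0.1 | open 0.0492
t 25.87 pos [ 0.555  -0.1428  0.2211] turn(tool) [-0.0001 -0.0003  0.0039] shift now-axes [ 0.7 -0.1  0.6] shift after turn [ 0.7 -0.1  0.6]
```

View pics/y2.png

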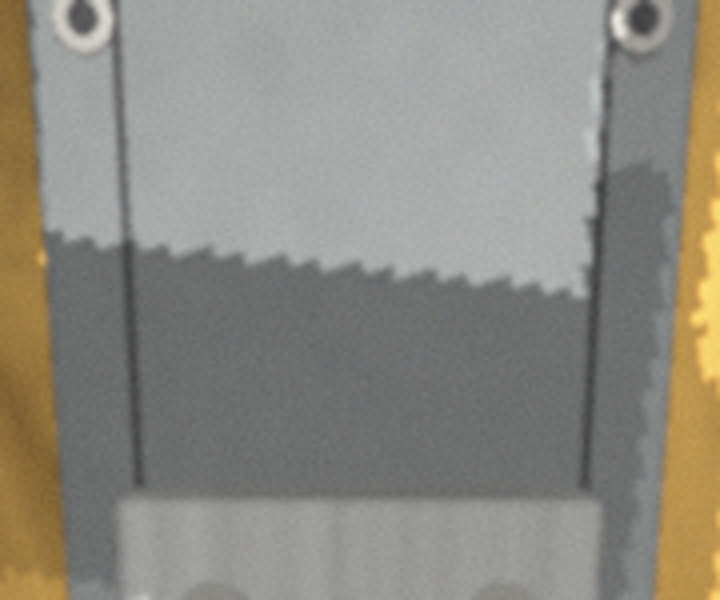

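```bash
python3 -m crank '[[0,0,0,0,0,0,0.4],[0,0,0,0,0,0,-1],[0,0,0,0,0,0,-1],[0,0,0,0,0,0,-1],[0,0,0,0,0,0,-1],[0,0,0,0,0,0,-1]]'|grep -E "contact|open"; python3 -m crank '[[0,0,0,0,0,-6,-1],[0,0,0,0,0,-12,-1],[0,0,0,0,0,-16,-1],[0,0,0,0,0,-16,-1],[0,0,0,0,0,-16,-1],[0,0,0,0,0,-16,-1],[0,0,0,0,0,-16,-1],[0,0,0,0,0,0,-1]]'|grep -E "contact|open|pos"
python3 - <<'E'
from ov import *
import pickle
o=ctrl.get_obs(); im=eyes.get_image("wrist"); pickle.dump((o,im),open("z.pkl","wb"))
cv2.imwrite("pics/z.png",cv2.resize(im["image"][60:290,170:340,::-1],None,fx=2.6,fy=2.6,interpolation=cv2.INTER_CUBIC))
E
python3 warp.py pics/z2.png j.pkl z.pkl
```

```text
contact_force: [0.0, -1.1, -0.3]
opening: 0.0852
tool_pos: [0.5555, -0.143, 0.3304]
contact_force: [0.1, -0.7, 0.6]
opening: 0.085
```

View pics/z.png

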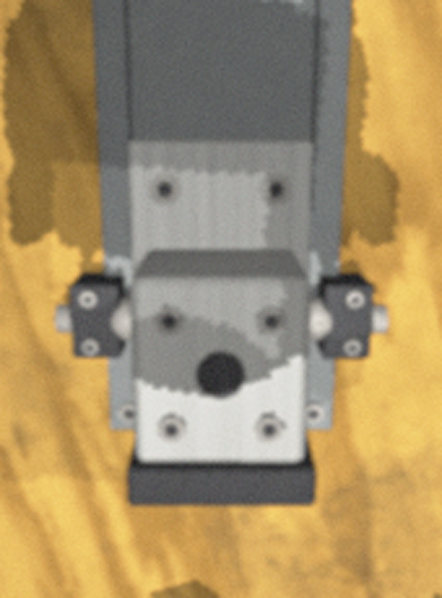

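View pics/z2.png

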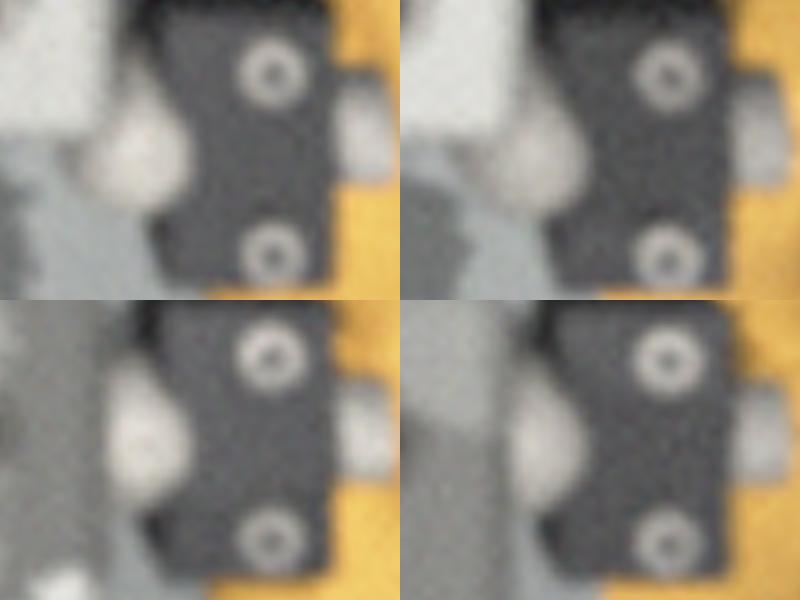

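```bash
python3 -c "
from station import ctrl
print(ctrl.get_obs()['t'],ctrl.finish_job())"
```

```text
the job is handed in; nothing more can be done
27.1333 None
```

The module is on the T-rail, pushed home and released, and I handed the job in at 27 s. Everything I could check says both plungers are in their notches, but I never read the plunger values directly.

**What I did**
- I took the module by the front and rear faces of its head, lifted it out of the cradle, stood it on the landing and let go.
- I took it again across the sides of its head and slid it along the rail. The plungers met it about 32 mm before my home estimate, as expected. They gave way at about 14 N.
- I pushed lightly against the end stop (peak about 16 N), opened the gripper to look, and took it again to test the detent.
- That test pulled it back a few millimetres. I pushed it home again at about 8 N, backed it off a few tenths of a millimetre and let go.

**What the last checks showed**
- **Position:** the last picture shows the head's front face within about 1 mm of the end stop. The last deck measurement, taken while I was still pushing it against the stop, fits home to 1 mm past it.
- **Plungers:** both noses look the same as in the picture taken before the module reached them. The sliding force dropped to almost nothing a few millimetres before home.
- **Gripper:** open and well above the module, with no contact force.

**What was unclear**
- **Pull tests:** the first pull-back, about 2.5 mm, met no resistance. The second resisted at about 6 N, but only after about 4 mm of free play, more slack than I expected from a notch.
- **Calibration:** heights in the wrist picture disagreed with my model by up to 3 mm.
- **Slip:** the module slipped about 3 mm in the grip at the plungers until I raised the grip force from 70 to 110 N.
- **Bystanders:** I took no final picture to check them. The moves stayed clear of them.

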